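# Make up the lunch caddy and the breakfast caddy

### The arm

A 6-joint arm with a two-finger parallel gripper is mounted at the origin on a cart in front of the work surface, level with it; the furniture and walls round the work are solid. World frame = base frame: x ahead of the robot, y to its left, z up, the work surface at z = 0. Lengths are in m, angles in rad, forces in N, time in s.
With the tool pointing down it reaches from about 0.3 to 0.75 m from the base axis. Payload 8.5 kg.
Tool frame: the origin (TCP) lies between the finger pads; the fingertips stand 22 mm ahead of it and the grasp point (between the pads) lies 3 mm ahead of it; z points along the fingers, y is the line along which they close (so a half turn about z gives the same grasp; the last joint's range is limited). The gripper opens to 88 mm and grips with 3 to 60 N. Pads are 18 mm wide; open, the fingers measure 123 mm over their backs; the gripper's body (75 mm by 187 mm) begins 45 mm behind the grasp point.
Start: joints at [-1.419, 0.381, 1.297, -0, 1.464, -0.215], TCP at [0.197, -0.513, 0.261] pointing down, gripper open.
Joint ranges: [-3.11, 3.11], [-0.89, 2.33], [0.22, 2.48], [-1.42, 4.56], [0.17, 2.85], [-2.88, 2.88]. Speed limits (rad/s): [2.39, 2.39, 3.14, 3.14, 3.14, 3.14].

### API

Orientations are given as a 3x3 rotation matrix whose columns are the frame's x, y, z axes.
In Python, from bench import robot gives the robot as it stands.
- The arm moves only by the tool send_rows, never from a script. Its argument "plan" is text: rows parted by semicolons, each of 5 numbers parted by spaces: the shift along the tool's x, y, z in mm, then the turn about the tool's z in degrees, then the finger opening in mm, from 0 to 88.1. In form: x y z yaw gripper; .... A call has exactly 8 rows; each row shifts and turns the commanded pose from where the row before left it, along the tool's axes as they then stand; what a row does not reach is not made up. A row lasts 1/12 s, in which the tool goes at most 41.7 mm and 7.16 degrees, less where a joint would pass 70% of its speed; a pose out of reach is approached as far as the arm can. A call with a gripper value outside its range is refused whole. The fingers move at their own pace and stop on an object; the grip force is fixed at half the most. Time passes only in rows, so rows that do not move let the fingers close, or fill a call up. It gives the time, the measured TCP pose, the force, the opening and the grip force at its end, in the units of the state.
- robot.get_state(): the state, without advancing time (a new reading comes with each control period).
- robot.read_camera(name): name is "side" or "top" or "wrist"; returns (picture, depth): 384x512x3 uint8, red, green, blue; 384x512 float32, m along the optical axis (not along the pixel's ray), 0 where there is no reading.
- robot.camera_params(name): a dict with "fov_y" (degrees; the focal length in pixels is half the picture's height over the tangent of half this angle, whatever the lens; pixels are square), "cx", "cy" (the principal point, pixels), "extrinsics" (4x4, takes a point from camera to world coordinates); the wrist camera has in their place "hand_eye" (4x4, takes a point from camera to tool coordinates, whose origin is the TCP and whose axes are the flange's). Camera axes: x right, y down, z forward; pixel columns grow to the right and rows downward; lengths in m; the calibration is good to about 2 mm. The wrist camera is an equidistant fisheye: a pixel r from the principal point sees the ray r / f radians off the axis. A picture is of the moment at which its call begins: read the wrist's pose just before it. camera_params takes no time and is no camera call.
- robot.finish_job(): hands the job in; it is judged then, once.
The state is a dict: "time_s": time; "joint_pos": joint angles; "qd": joint speeds; "joint_torque": joint torques, N m; "tcp_pos": TCP position; "orientation": TCP orientation; "contact_force": force on the tool from outside, world axes, zero at the start; "ft_torque": the same for the moment, N m; "grip_width": finger opening in m; "grasp_force": force on a finger pad.
Only numpy, scipy, OpenCV 4.12 (cv2) and the standard library are available. Lean on these libraries where they do the work, as an engineer would, in place of code of your own. Each camera call takes 0.05 s, during which the arm holds its last target. There are 200 camera calls.

### The job

Two table caddies have to be made up from the stock on the counter. The lunch caddy's deck was taken off for washing: lower it back onto both pins of its open box, either way round, until it lies flat, and only then stand the glass shaker in its small well and the sauce bottle in its big well. The breakfast caddy, whose deck is on, gets the spice jar in its small well and the spread jar in its big well; everything must stand upright on the caddy's floor and be let go, and the bell and the price card stay where they are.

Things in the scene. Friction and masses are not known exactly. Their poses are not given: they have to be found in the camera images.
- lunch_box: Lunch caddy without its deck: open light-wood box fixed to the counter, 106 mm (x) by 158 mm (y), wall tops at 40 mm, inner floor at 12 mm above the counter. Two upright steel pins, 8 mm diameter with tapered tips, stand in the tops of the long walls at x = +44.5 and -44.5 mm, y = 0, and rise to 58 mm. Origin: centre of the underside, on the counter; z up, y along the long side.
- deck: Loose deck lying flat: plate 112 (x) by 164 (y) by 8 mm, 0.13 kg. 12 mm pin holes at x +44.5 and -44.5, y 0. Round wells: big, 74 mm wide, at x 0, y +37; small, 56 mm wide, at x 0, y -46. Dark pull between at x 0, y -9: 26 (x) by 12 (y) mm, top 38 mm above the underside. Origin: centre of the underside; z up. On the pins it lies 40 mm above the box's origin.
- breakfast_caddy: Breakfast caddy, complete: the same box with its deck on, fixed to the counter, 112 mm (x) by 164 mm (y), deck top at 48 mm, pin tips at 58 mm, pull at x 0, y -9 mm reaching 78 mm. Wells: big, 74 mm wide, at x 0, y +37 mm; small, 56 mm wide, at x 0, y -46 mm; their floor is 12 mm above the counter. Origin: centre of the underside, on the counter; z up, y along the long side.
- shaker: Salt shaker, in the group of stock at the right front corner of the counter: waisted clear glass with a grey steel cap, 42 by 40 mm, 94 mm tall, about 0.14 kg; the glass reaches to 74 mm, where it is about 37 mm wide. Origin: centre of the foot; z up.
- sauce_bottle: Sauce bottle, by far the tallest of the stock: brown bottle with dark red cap, 60 mm diameter to 102 mm height, then tapering evenly to 29 mm at the cap's top, 201 mm tall, about 34 mm wide to the fingers at 180 mm height; about 0.39 kg. Origin: centre of the foot; z up.
- spice_jar: Spice jar: slim glass jar with a red cap and green label, among the stock at the right front corner (others far back on the left are decoration), 45 mm diameter, 106 mm tall (the cap from 85 mm up), about 0.11 kg. Origin: centre of the foot; z up.
- spread_jar: Spread jar: in the same group, a wider, lower glass jar with a flat grey lid, 58 mm diameter, 90 mm tall, about 0.25 kg. Origin: centre of the foot; z up.
- bell: Bystander: round counter bell, 76 mm diameter, 56 mm tall, loose, behind the stock. Origin: centre of the foot.
- price_card: Bystander: folded price card, 44 by 70 mm, 54 mm tall, very light and loose, at the left end. Origin: centre of the foot.

How it is judged:
By the outcome, as a careful person would: the job done as asked, in the order asked, and still so for the second after the job is handed in, with the robot touching nothing.
It also fails if it takes over 138 s, if anything falls off the work surface, if the arm or the gripper's body presses on something with over 40 N, if the wrist force passes 120 N, or if a joint passes its speed limit or range.

## Working session

There is one attempt and no reset: what is moved stays moved. The work goes in short steps, Python scripts to look and compute and a tool call to move; the robot and the scene stay as the last step left them, time stands still between calls to the robot, and variables do not carry over. Pictures are saved under pics/ and viewed, at most 14 in all, crops included, and the job is handed in when it is done.

Besides the shell and the picture viewer there is one more tool, called after ">>>" by a JSON object that holds its "op" and its "data", one argument or row to a line. send_rows: Moves the arm, as the interface text tells. Its arguments: {"type":"object","properties":{"plan":{"type":"string"}},"required":["plan"]}

```bash
ls; mkdir -p pics; cat > h.py <<'E'
import numpy as np, cv2
from bench import robot
def grab(n,name):
    s=robot.get_state(); im,d=robot.read_camera(n)
    cv2.imwrite(f'pics/{name}.png',im[:,:,::-1]); np.savez(f'pics/{name}.npz',im=im,d=d,p=s['tcp_pos'],R=s['orientation'])
    return im,d,s
E
python3 - <<'E'
from h import *
a=grab('top','t0')[0]; b=grab('side','s0')[0]
for n in('top','side','wrist'): print(n,robot.camera_params(n))
s=robot.get_state(); print(s)
E
```

```text
pics
top {'fov_y': 46.86953476366468, 'cx': 258.98571684649, 'cy': 190.85015964240108, 'extrinsics': array([[-4.77684743e-01, -8.58776741e-01,  1.85256029e-01,
         2.64768232e-01],
       [-8.78530955e-01,  4.67136521e-01, -9.98340227e-02,
         2.58724985e-01],
       [-8.04720133e-04, -2.10442345e-01, -9.77605939e-01,
         1.52857802e+00],
       [ 0.00000000e+00,  0.00000000e+00,  0.00000000e+00,
         1.00000000e+00]])}
side {'fov_y': 46.747753950950035, 'cx': 254.0422448828609, 'cy': 188.0845181059962, 'extrinsics': array([[ 0.8149869 , -0.3107275 ,  0.48912655, -0.20215926],
       [-0.57894688, -0.40043148,  0.71026413, -1.03091291],
       [-0.02483693, -0.86203425, -0.50624113,  0.84202338],
       [ 0.        ,  0.        ,  0.        ,  1.        ]])}
wrist {'fov_y': 65.70646984690485, 'cx': 257.19174057801416, 'cy': 194.0018812904151, 'hand_eye': array([[-6.28110707e-04, -9.61076145e-01, -2.76282914e-01,
         7.15773367e-02],
       [ 9.99999737e-01, -7.04070806e-04,  1.75744181e-04,
         1.56735399e-03],
       [-3.63426274e-04, -2.76282731e-01,  9
[... 245 characters left out ...]
60863e+00, -2.15336341e-01]), 'qd': array([ 0.00061794, -0.00365618, -0.00197005,  0.00028733,  0.00116232,
        0.00012039]), 'joint_torque': array([ 4.50195686e-03, -4.38649070e+01, -2.24909896e+01,  7.15239462e-02,
        3.42544948e-02, -7.46992851e-05]), 'tcp_pos': array([ 0.19721663, -0.51318685,  0.26023976]), 'orientation': array([[ 9.33463206e-01,  3.58673125e-01, -1.80895864e-04],
       [ 3.58673069e-01, -9.33462443e-01,  1.22336415e-03],
       [ 2.69928345e-04, -1.20684789e-03, -9.99999235e-01]]), 'contact_force': array([-0.31780527,  0.01262939, -0.04558849]), 'ft_torque': array([-0.03938684,  0.0028143 , -0.00689624]), 'grasp_force': 0.0, 'grip_width': 0.08799146157215436}
```

View pics/t0.png

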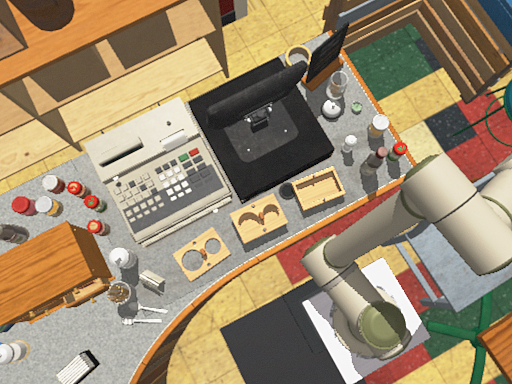

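View pics/s0.png

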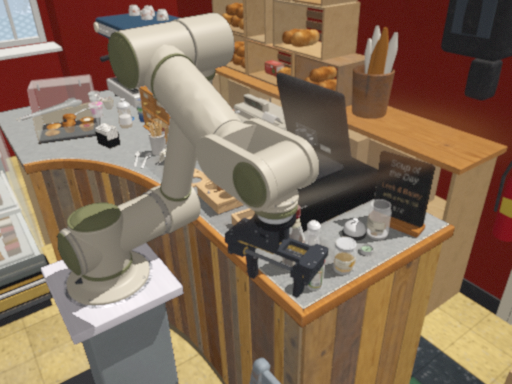

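```bash
cat >> h.py <<'E'
def cam(n):
    c=robot.camera_params(n); return c,192/np.tan(np.radians(c['fov_y']/2))
def onplane(n,uv,z):
    c,f=cam(n); uv=np.atleast_2d(uv).astype(float); E=c['extrinsics']
    r=np.c_[(uv[:,0]-c['cx'])/f,(uv[:,1]-c['cy'])/f,np.ones(len(uv))]@E[:3,:3].T
    o=E[:3,3]; return o+r*((z-o[2])/r[:,2])[:,None]
def cloud(n,d):
    c,f=cam(n); v,u=np.mgrid[:384,:512]; E=c['extrinsics']
    return np.stack([(u-c['cx'])/f*d,(v-c['cy'])/f*d,d],-1)@E[:3,:3].T+E[:3,3]
def wcloud(d,p,R):
    c,f=cam('wrist'); H=c['hand_eye']; v,u=np.mgrid[:384,:512]
    x,y=u-c['cx'],v-c['cy']; r=np.hypot(x,y)+1e-9; t=np.minimum(r/f,1.4); k=np.tan(t)/r*d
    return ((np.stack([x*k,y*k,d],-1)@H[:3,:3].T+H[:3,3])@R.T)+p
E
python3 - <<'E'
from h import *
z=np.load('pics/t0.npz'); im,d=z['im'],z['d']
cv2.imwrite('pics/t0c.png',cv2.resize(im[90:290,160:425,::-1],None,fx=3,fy=3,interpolation=cv2.INTER_CUBIC))
P=cloud('top',d)
for n,(u,v) in dict(deck=(202,242),bc=(258,208),lbwall=(318,176),black=(288,190),shk=(347,140),sauce=(380,152),spice=(402,147),spread=(380,121),bell=(331,104),card=(152,280)).items():
    print(n,P[v-1:v+2,u-1:u+2].reshape(-1,3).mean(0).round(3))
# heights image
z=P[...,2]; col=np.clip(z/0.25,0,1)*255
cv2.imwrite('pics/t0h.png',cv2.applyColorMap(cv2.resize(col[90:290,160:425].astype(np.uint8),None,fx=3,fy=3,interpolation=cv2.INTER_NEAREST),cv2.COLORMAP_JET))
E
```

```text
deck [0.489 0.361 0.008]
bc [0.495 0.139 0.047]
lbwall [ 0.498 -0.102  0.024]
black [0.508 0.012 0.003]
shk [ 0.549 -0.236  0.092]
sauce [ 0.445 -0.268  0.201]
spice [ 0.437 -0.38   0.107]
spread [ 0.554 -0.371  0.09 ]
bell [ 0.7   -0.268  0.053]
card [0.453 0.562 0.029]
```

View pics/t0c.png

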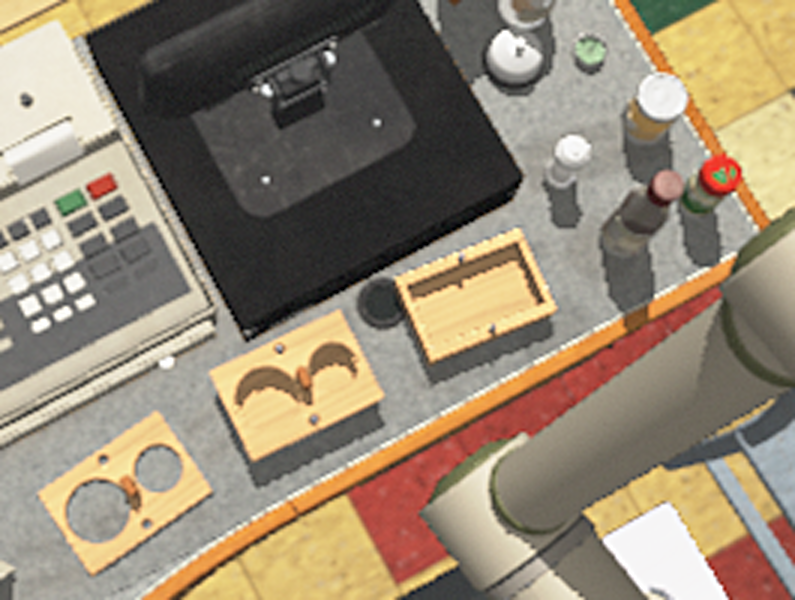

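```bash
cat > m.py <<'E'
from h import *
z=np.load('pics/t0.npz'); im,d=z['im'],z['d']; P=cloud('top',d)
hsv=cv2.cvtColor(im,cv2.COLOR_RGB2HSV); H,S,V=cv2.split(hsv)
wood=(H>10)&(H<27)&(S>60)&(V>110)
for n,(x,y),zt in (('deck',(.49,.36),.008),('bcaddy',(.49,.135),.048),('lbox',(.49,-.1),.040)):
    m=wood&(abs(P[...,2]-zt)<.012)&(abs(P[...,0]-x)<.11)&(abs(P[...,1]-y)<.14)
    m=cv2.morphologyEx(m.astype(np.uint8),cv2.MORPH_OPEN,np.ones((2,2)))
    c=max(cv2.findContours(m,0,1)[0],key=cv2.contourArea)[:,0]
    w=onplane('top',c,zt)[:,:2]; r=cv2.minAreaRect((w*1000).astype(np.float32)); print(n,r)
dark=(V<90)|(S<50)
def cent(n,mask,box,zt):
    u0,u1,v0,v1=box; m=np.zeros_like(mask); m[v0:v1,u0:u1]=mask[v0:v1,u0:u1]
    c=max(cv2.findContours(m.astype(np.uint8),0,1)[0],key=cv2.contourArea)
    w=onplane('top',c[:,0]+0.,zt)[:,:2]*1000; (a,b),r=cv2.minEnclosingCircle(w.astype(np.float32))
    print(n,'circ',round(a,1),round(b,1),round(r,1),'bbox mid',(w.min(0)+w.max(0)).round(1)/2, np.ptp(w,0).round(1))
zz=P[...,2]
cent('shaker',zz>.083,(338,360,132,152),.094)
cent('sauce',zz>.192,(370,392,143,160),.201)
cent('spice',zz>.095,(390,412,138,158),.106)
cent('spread',zz>.08,(368,392,112,132),.09)
cent('dk big',zz<.004,(180,199,248,272),.008) if 0 else None
cent('wellbig',(abs(P[...,0]-.49)<.06)&(abs(P[...,1]-.36)<.08)&~wood&(S<60),(178,204,246,275),.008)
cent('wellsmall',(abs(P[...,0]-.49)<.06)&(abs(P[...,1]-.36)<.08)&~wood&(S<60),(203,225,235,258),.008)
# surrounding heights
for lo,hi in((-.5,-.3),(-.3,-.1),(-.1,.1),(.1,.3),(.3,.5)):
    for x0 in (.55,.6,.65,.7,.75):
        q=zz[(P[...,0]>x0)&(P[...,0]<x0+.05)&(P[...,1]>lo)&(P[...,1]<hi)]; print(round(q.max(),3) if q.size else None,end=' ')
    print(lo,hi)
print([im[v,u] for u,v in((202,254),(194,242),(189,255))])
E
python3 m.py
```

```text
deck ((450.0906677246094, 379.6923828125), (114.6802978515625, 166.53604125976562), 6.4872050285339355)
bcaddy ((461.4698791503906, 153.296142578125), (163.4861602783203, 112.02501678466797), 87.50489044189453)
lbox ((491.3318786621094, -25.14275360107422), (56.705711364746094, 101.55326080322266), 36.23835372924805)
shaker circ 543.5 -242.7 19.7 bbox mid [ 544.95 -243.7 ] [35.4 37.2]
sauce circ 444.6 -273.4 17.5 bbox mid [ 444.6  -273.25] [31.1 33.3]
spice circ 439.3 -371.5 24.3 bbox mid [ 439.95 -371.75] [43.6 47.7]
spread circ 552.1 -368.2 30.1 bbox mid [ 551.45 -368.2 ] [56.6 59.5]
wellbig circ 455.0 412.5 34.6 bbox mid [456.9  410.65] [55.1 57. ]
wellsmall circ 460.0 335.1 26.4 bbox mid [459.45 335.2 ] [51.1 51.6]
0.097 0.015 0.026 0.114 0.118 -0.5 -0.3
0.115 0.115 0.115 0.417 0.209 -0.3 -0.1
0.116 0.135 0.134 0.417 0.401 -0.1 0.1
0.134 0.139 0.146 0.417 0.341 0.1 0.3
0.133 0.137 0.146 0.166 0.213 0.3 0.5
[array([139,  96,  62], dtype=uint8), array([63, 66, 70], dtype=uint8), array([166, 169, 160], dtype=uint8)]
```

```bash
cat > m2.py <<'E'
from h import *
z=np.load('pics/t0.npz'); im,d=z['im'],z['d']; P=cloud('top',d)
X,Y,Z=P[...,0],P[...,1],P[...,2]
for y in np.arange(-.25,.5,.05):
    k=(abs(Y-y)<.012)&(X>.5)&(X<.8)&(Z>.07); 
    print(round(y,2),[ (round(x,2),round(Z[k&(abs(X-x)<.006)].max(),3)) for x in np.arange(.51,.63,.012) if (k&(abs(X-x)<.006)).any()])
hsv=cv2.cvtColor(im,cv2.COLOR_RGB2HSV); H,S,V=cv2.split(hsv)
m=(H>10)&(H<27)&(S>60)&(V>110)&(abs(X-.47)<.09)&(abs(Y+.09)<.12)&(Z>.03)&(Z<.05)
c=np.argwhere(m)[:,::-1]; w=onplane('top',c,.04)[:,:2]*1000; r=cv2.minAreaRect(w.astype(np.float32)); print(len(w),r)
m=((H>10)&(H<27)&(S>60)&(V>110)).astype(np.uint8); n,l,st,_=cv2.connectedComponentsWithStats(m[165:222,290:350]); print(st)
for dd in (1,):
  lab=1+st[1:,4].argmax(); c=np.argwhere(l==lab)[:,::-1]+[290,165]; w=onplane('top',c,.04)[:,:2]*1000; print(cv2.minAreaRect(w.astype(np.float32)))
cv2.imwrite('pics/lb.png',cv2.resize(im[160:225,280:360,::-1],None,fx=8,fy=8,interpolation=cv2.INTER_CUBIC))
E
python3 m2.py
```

```text
-0.25 [(np.float64(0.52), np.float64(0.082)), (np.float64(0.53), np.float64(0.099)), (np.float64(0.55), np.float64(0.097)), (np.float64(0.56), np.float64(0.098))]
-0.2 []
-0.15 [(np.float64(0.55), np.float64(0.112)), (np.float64(0.56), np.float64(0.113)), (np.float64(0.57), np.float64(0.112)), (np.float64(0.58), np.float64(0.113)), (np.float64(0.59), np.float64(0.114)), (np.float64(0.61), np.float64(0.112)), (np.float64(0.62), np.float64(0.114))]
-0.1 [(np.float64(0.55), np.float64(0.112)), (np.float64(0.56), np.float64(0.113)), (np.float64(0.57), np.float64(0.116)), (np.float64(0.58), np.float64(0.114)), (np.float64(0.59), np.float64(0.113)), (np.float64(0.61), np.float64(0.112)), (np.float64(0.62), np.float64(0.112))]
-0.05 [(np.float64(0.55), np.float64(0.112)), (np.float64(0.56), np.float64(0.112)), (np.float64(0.57), np.float64(0.112)), (np.float64(0.58), np.float64(0.11)), (np.float64(0.59), np.float64(0.112)), (np.float64(0.61), np.float64(0.113)), (np.float64(0.62), np.float64(0.112))]
-0.0 [(np.float64(0.55), np.float64(0.113)), (np.float64(0.56), np.float64(0.113)), (np.flo
[... 2049 characters left out ...]
at64(0.084)), (np.float64(0.58), np.float64(0.107)), (np.float64(0.59), np.float64(0.132)), (np.float64(0.61), np.float64(0.135)), (np.float64(0.62), np.float64(0.132))]
0.45 [(np.float64(0.56), np.float64(0.08)), (np.float64(0.57), np.float64(0.083)), (np.float64(0.58), np.float64(0.109)), (np.float64(0.59), np.float64(0.131)), (np.float64(0.61), np.float64(0.131)), (np.float64(0.62), np.float64(0.133))]
474 ((460.3657531738281, -76.3362808227539), (157.98153686523438, 106.40634155273438), 83.4603042602539)
[[   0    0   60   57 1923]
 [   1    1   55   45 1331]
 [  31   40   29   17  166]]
((459.1441955566406, -77.27340698242188), (160.1400909423828, 108.08366394042969), 83.67156219482422)
```

View pics/lb.png

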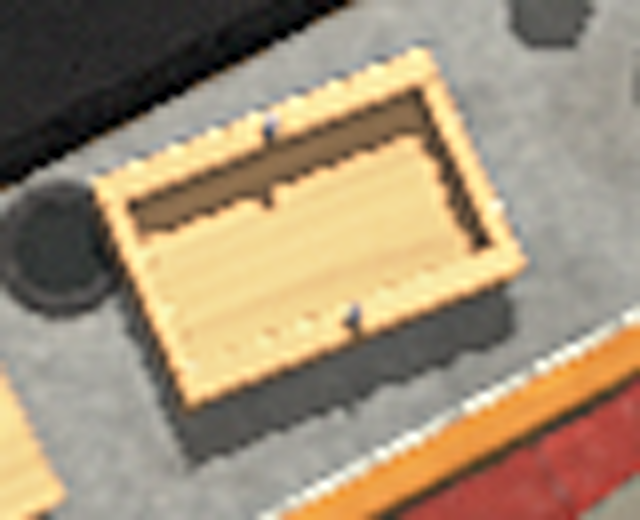

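>>> {"op": "send_rows", "data": {
  "plan": "0 0 0 5 88;0 0 0 5 88;0 0 0 4.5 88;20.6 -29.6 0 0 88;20.6 -29.6 0 0 88;20.6 -29.6 0 0 88;20.6 -29.6 0 0 88;20.6 -29.6 0 0 88"
}}

```text
time_s: 0.77
tcp_pos: [0.2831, -0.353, 0.2605]
orientation: [[0.994, 0.113, -0.0], [0.113, -0.994, 0.001], [-0.0, -0.001, -1.0]]
contact_force: [0.8, 0.5, 0.4]
grip_width: 0.0881
grasp_force: 0.0
```

>>> {"op": "send_rows", "data": {
  "plan": "20.6 -29.6 0 0 88;20.6 -29.6 0 0 88;20.6 -29.6 0 0 88;20.6 -29.6 0 0 88;20.6 -29.6 0 0 88;20.6 -29.6 0 0 88;20.6 -29.6 0 0 88;20.6 -29.6 0 0 88"
}}

```text
time_s: 1.43
tcp_pos: [0.42, -0.0989, 0.2607]
orientation: [[0.994, 0.113, -0.0], [0.113, -0.994, 0.0], [-0.0, -0.0, -1.0]]
contact_force: [0.5, -1.2, 0.2]
grip_width: 0.0883
grasp_force: 0.0
```

>>> {"op": "send_rows", "data": {
  "plan": "6.5 -35.7 7.7 0 88;6.5 -35.7 7.7 0 88;6.5 -35.7 7.7 0 88;6.5 -35.7 7.7 0 88;6.5 -35.7 7.7 0 88;6.5 -35.7 7.7 0 88;6.5 -35.7 7.7 0 88;6.5 -35.7 7.7 0 88"
}}

```text
time_s: 2.1
tcp_pos: [0.4385, 0.1908, 0.1986]
orientation: [[0.994, 0.114, -0.0], [0.114, -0.994, -0.0], [-0.0, 0.0, -1.0]]
contact_force: [0.2, -0.6, -0.3]
grip_width: 0.0878
grasp_force: 0.0
```

>>> {"op": "send_rows", "data": {
  "plan": "6.5 -35.7 7.7 0 88;6.5 -35.7 7.7 0 88;6.5 -35.7 7.7 0 88;6.5 -35.7 7.7 0 88;6.5 -35.7 7.7 0 88;0 0 0 0 40;0 0 0 0 40;0 0 0 0 40"
}}

```text
time_s: 2.77
tcp_pos: [0.4507, 0.3695, 0.1604]
orientation: [[0.994, 0.114, -0.001], [0.114, -0.994, -0.001], [-0.001, 0.001, -1.0]]
contact_force: [0.2, 0.6, 0.2]
grip_width: 0.0702
grasp_force: 0.0
```

```bash
cat >> h.py <<'E'
def go(x,y,z=None,a=None,s=None):
    "shifts in tool axes (mm) to reach world x,y,z; a = wanted tool-x angle (deg), turned first"
    s=s or robot.get_state(); R=s['orientation']; a0=np.degrees(np.arctan2(R[1,0],R[0,0])); a=a0 if a is None else a
    t=np.radians(a); d=np.array([x,y,s['tcp_pos'][2] if z is None else z])-s['tcp_pos']
    print('now',s['tcp_pos'].round(4),'ang',a0.round(2),'| yaw',round(a0-a,2),'shift mm',np.round(1000*np.array([d[0]*np.cos(t)+d[1]*np.sin(t),d[0]*np.sin(t)-d[1]*np.cos(t),-d[2]]),1),'t',s['time_s'])
E
python3 - <<'E'
from h import *
im,d,s=grab('wrist','w1')
go(.4511,.3707,.02,6.5,s)
print(s['joint_pos'].round(2), s['contact_force'])
P=wcloud(d,s['tcp_pos'],s['orientation'])
hsv=cv2.cvtColor(im,cv2.COLOR_RGB2HSV); H,S,V=cv2.split(hsv)
m=(P[...,2]>.028)&(P[...,2]<.045)&(abs(P[...,0]-.45)<.03)&(abs(P[...,1]-.37)<.03)
q=P[m]; print(m.sum()); print(cv2.minAreaRect((q[:,:2]*1000).astype(np.float32)), q[:,2].max())
m=(H>8)&(H<27)&(S>60)&(abs(P[...,2]-.008)<.006)
c=max(cv2.findContours(m.astype(np.uint8),0,1)[0],key=cv2.contourArea)[:,0]
print(cv2.minAreaRect((P[c[:,1],c[:,0],:2]*1000).astype(np.float32)))
E
```

```text
now [0.4507 0.3695 0.1604] ang 6.53 | yaw 0.03 shift mm [  0.5  -1.1 140.4] t 2.7667
[ 0.48  0.53  1.36 -0.    1.26  1.94] [0.1543031  0.57231169 0.17477803]
397
((457.43438720703125, 370.2746887207031), (25.364501953125, 11.406074523925781), 6.592104434967041) 0.040032524167909436
((456.101318359375, 379.7691345214844), (112.62372589111328, 164.38734436035156), 6.548742294311523)
```

View pics/w1.png

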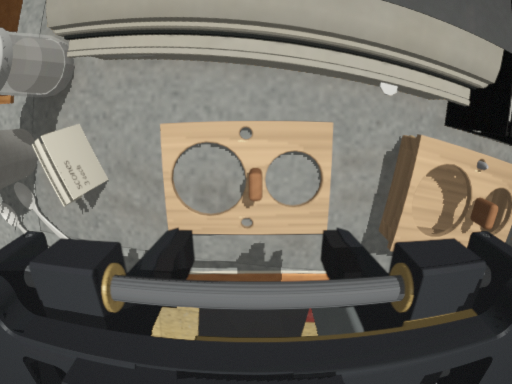

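```bash
python3 - <<'E'
from h import *
print(onplane('top',[(194.3,243.5),(208.7,264.3),(192.3,260.5),(212.5,246.2)],.008).round(4))
z=np.load('pics/t0.npz'); P=cloud('top',z['d']); im=z['im']
H,S,V=cv2.split(cv2.cvtColor(im,cv2.COLOR_RGB2HSV))
m=(H>8)&(H<27)&(S>60)&(V>100)
mm=np.zeros_like(m); mm[220:290,165:235]=m[220:290,165:235]
cs=cv2.findContours(mm.astype(np.uint8),cv2.RETR_CCOMP,1)
for c,h in zip(cs[0],cs[1][0]):
    if cv2.contourArea(c)>15: w=onplane('top',c[:,0],.008)[:,:2]*1000; print(h[3],cv2.minAreaRect(w.astype(np.float32)), w.mean(0))
z=np.load('pics/w1.npz'); d=z['d']; im=z['im']; P=wcloud(d,z['p'],z['R'])
H,S,V=cv2.split(cv2.cvtColor(im,cv2.COLOR_RGB2HSV))
m=(H>8)&(H<27)&(S>60)
mm=np.zeros_like(m); mm[115:240,155:340]=m[115:240,155:340]
cs=cv2.findContours(mm.astype(np.uint8),cv2.RETR_CCOMP,1)
for c,h in zip(cs[0],cs[1][0]):
    if cv2.contourArea(c)>15: w=P[c[:,0,1],c[:,0,0]]; print(h[3],cv2.minAreaRect((w[:,:2]*1000).astype(np.float32)), w.mean(0).round(4))
E
```

```text
[[0.4967 0.3861 0.008 ]
 [0.4106 0.3749 0.008 ]
 [0.4485 0.418  0.008 ]
 [0.4588 0.3356 0.008 ]]
-1 ((346.46990966796875, 362.52984619140625), (90.50627899169922, 62.7297477722168), 61.465980529785156) [330.93865421 358.19112628]
0 ((328.2085876464844, 347.5784912109375), (10.693456649780273, 38.54173278808594), 8.044832229614258) [327.92890438 347.27416497]
-1 ((454.5965576171875, 381.1438293457031), (114.92439270019531, 166.63299560546875), 6.65252161026001) [454.2122595  381.56227152]
8 ((451.0033264160156, 417.00262451171875), (72.93769073486328, 73.03041076660156), 17.443561553955078) [450.65832663 417.17922051]
8 ((459.4664001464844, 335.2261962890625), (56.158660888671875, 54.94972229003906), 17.14898109436035) [459.50194202 335.37472142]
-1 ((454.01605224609375, 379.5780029296875), (116.733154296875, 168.95254516601562), 6.499523639678955) [0.4616 0.378  0.0144]
0 ((410.4487609863281, 374.74725341796875), (8.491413116455078, 12.09217643737793), 3.574483633041382) [0.4111 0.3743 0.002 ]
0 ((472.83740234375, 350.8458251953125), (96.77393341064453, 55.66976547241211), 57.10618209838867) [0.4626 0.3347 0.0084]
0 ((452.12347412109375, 416.2684020996094), (73.32870483398438, 73.83958435058594), 58.86106872558594) [0.4526 0.4161 0.0039]
0 ((500.19024658203125, 384.39105224609375), (11.894980430603027, 11.681341171264648), 51.27510452270508) [0.5003 0.3845 0.0059]
```

```bash
python3 - <<'E'
from h import *
z=np.load('pics/t0.npz'); im=z['im']
H,S,V=cv2.split(cv2.cvtColor(im,cv2.COLOR_RGB2HSV))
m=((H>8)&(H<27)&(S>60)&(V>100)).astype(np.uint8)
print(im[200,258], im[246,258],im[210,318])
for n,b,zt in(('bc',(195,245,228,290),.048),('lb',(165,222,286,350),.04)):
    mm=np.zeros_like(m); mm[b[0]:b[1],b[2]:b[3]]=m[b[0]:b[1],b[2]:b[3]]
    cs=cv2.findContours(mm,cv2.RETR_CCOMP,1)
    for c,h in zip(cs[0],cs[1][0]):
        if cv2.contourArea(c)>40: w=onplane('top',c[:,0],zt)[:,:2]*1000; print(n,h[3],cv2.minAreaRect(w.astype(np.float32)))
# pins of lunch box from zoomed picture (tips at .058)
print(onplane('top',[(280+268/8-.5,160+128/8-.5),(280+352/8-.5,160+314/8-.5)],.054))
go(.4568,.3708,.027,6.5)
E
```

```text
[249 216 153] [80 81 78] [90 88 86]
bc -1 ((464.30828857421875, 153.63137817382812), (166.99969482421875, 116.14330291748047), 87.22086334228516)
lb -1 ((346.32958984375, -83.80729675292969), (20.64887809753418, 111.68876647949219), 0.2444741576910019)
lb -1 ((458.8271179199219, -77.10013580322266), (160.41470336914062, 108.75221252441406), 83.671630859375)
[[ 0.5029809  -0.08036448  0.054     ]
 [ 0.4155596  -0.07099141  0.054     ]]
now [0.451  0.3691 0.1608] ang 6.47 | yaw -0.03 shift mm [  6.   -1.  133.8] t 2.8167
```

>>> {"op": "send_rows", "data": {
  "plan": "6 -1.3 0 0 40;0 0 30 0 40;0 0 30 0 40;0 0 30 0 40;0 0 20 0 40;0 0 12 0 40;0 0 6 0 40;0 0 0 0 40"
}}

```text
time_s: 3.48
tcp_pos: [0.457, 0.3711, 0.0319]
orientation: [[0.994, 0.112, -0.001], [0.112, -0.994, -0.001], [-0.001, 0.001, -1.0]]
contact_force: [0.0, 0.3, -0.3]
grip_width: 0.0398
grasp_force: 0.0
```

>>> {"op": "send_rows", "data": {
  "plan": "0 0 0 0 0;0 0 0 0 0;0 0 0 0 0;0 0 0 0 0;0 0 0 0 0;0 0 0 0 0;0 0 0 0 0;0 0 0 0 0"
}}

```text
time_s: 4.15
tcp_pos: [0.457, 0.3721, 0.0333]
orientation: [[0.994, 0.114, 0.001], [0.114, -0.994, 0.0], [0.001, -0.0, -1.0]]
contact_force: [-0.5, -1.0, 6.0]
grip_width: 0.0115
grasp_force: 30.0
```

>>> {"op": "send_rows", "data": {
  "plan": "0 0 0 0 0;0 0 -4 0 0;0 0 -10 0 0;0 0 -15 0 0;0 0 -25 0 0;0 0 -25 0 0;0 0 -25 0 0;0 0 -25 0 0"
}}

```text
time_s: 4.82
tcp_pos: [0.4565, 0.3719, 0.1635]
orientation: [[0.994, 0.114, 0.0], [0.114, -0.994, 0.0], [0.0, -0.0, -1.0]]
contact_force: [-0.3, -0.4, -1.0]
grip_width: 0.0114
grasp_force: 30.0
```

```bash
python3 - <<'E'
from h import *
s=robot.get_state(); go(.35,-.075,.25,-6.4)
print(s['grip_width'],s['contact_force'],s['ft_torque'])
E
```

```text
now [0.4565 0.3719 0.1635] ang 6.52 | yaw 12.92 shift mm [-56.  456.  -86.5] t 4.8167
0.011422875239289438 [-0.26711732 -0.43355818 -1.01962778] [-0.01556297  0.02462065 -0.02530687]
```

>>> {"op": "send_rows", "data": {
  "plan": "0 0 -14 4.5 0;0 0 -20 4.5 0;0 0 -20 4 0;-4 20 -20 0 0;-4 32 -12 0 0;-4 32 0 0 0;-4 32 0 0 0;-4 32 0 0 0"
}}

```text
time_s: 5.48
tcp_pos: [0.4192, 0.2259, 0.2483]
orientation: [[0.994, -0.112, 0.001], [-0.112, -0.994, 0.0], [0.001, -0.0, -1.0]]
contact_force: [0.3, -0.1, -0.6]
grip_width: 0.0121
grasp_force: 30.0
```

>>> {"op": "send_rows", "data": {
  "plan": "-4 32 0 0 0;-4 32 0 0 0;-4 32 0 0 0;-4 32 0 0 0;-4 32 0 0 0;-4 32 0 0 0;-4 32 0 0 0;-4 32 0 0 0"
}}

```text
time_s: 6.15
tcp_pos: [0.3585, -0.0247, 0.2482]
orientation: [[0.994, -0.113, 0.001], [-0.113, -0.994, -0.0], [0.001, 0.0, -1.0]]
contact_force: [0.8, 0.1, -1.1]
grip_width: 0.0115
grasp_force: 30.0
```

>>> {"op": "send_rows", "data": {
  "plan": "-4 32 0 0 0;-4 30 0 0 0;-2 18 0 0 0;0 10 0 0 0;0 0 0 0 0;0 0 0 0 0;0 0 0 0 0;0 0 0 0 0"
}}

```text
time_s: 6.82
tcp_pos: [0.3394, -0.111, 0.2478]
orientation: [[0.994, -0.112, 0.0], [-0.112, -0.994, 0.0], [0.0, -0.0, -1.0]]
contact_force: [0.5, 0.1, -1.4]
grip_width: 0.0114
grasp_force: 30.0
```

```bash
python3 - <<'E'
from h import *
im,d,s=grab('wrist','w2'); go(.46,-.076,.1,-6.4,s)
P=wcloud(d,s['tcp_pos'],s['orientation'])
H,S,V=cv2.split(cv2.cvtColor(im,cv2.COLOR_RGB2HSV))
m=((H>8)&(H<27)&(S>60)&(V>100)).astype(np.uint8)
cs=cv2.findContours(m,cv2.RETR_CCOMP,1)
T=(P-s['tcp_pos'])@s['orientation']*1000
for c,h in zip(cs[0],cs[1][0]):
    if cv2.contourArea(c)>60:
        q=c[:,0]; print(h[3],len(q),'world',np.round(np.median(P[q[:,1],q[:,0]],0),3),'pix',q.mean(0).round(), 'tool',cv2.minAreaRect(T[q[:,1],q[:,0],:2].astype(np.float32)))
E
```

```text
now [ 0.3394 -0.111   0.2478] ang -6.41 | yaw -0.01 shift mm [116.  -48.2 147.8] t 6.8167
-1 142 world [ 0.289 -0.106  0.222] pix [257. 316.] tool ((-32.75664520263672, 0.2826671600341797), (39.90058135986328, 46.08411407470703), 88.12134552001953)
-1 112 world [-0.497  0.856 -0.926] pix [101. 311.] tool ((-475.1031494140625, -572.0477294921875), (1550.4990234375, 330.4063720703125), 34.296443939208984)
-1 89 world [ 0.365 -0.128  0.31 ] pix [307. 297.] tool ((25.392871856689453, 13.975238800048828), (11.48299503326416, 1.1469030380249023), 1.1963815689086914)
-1 114 world [ 0.368 -0.103  0.308] pix [209. 294.] tool ((45.46961975097656, -6.898313522338867), (55.887733459472656, 3.982924699783325), 12.8662748336792)
-1 135 world [-0.041 -1.014 -0.469] pix [502. 223.] tool ((-121.50850677490234, 605.8207397460938), (138.83270263671875, 1080.1387939453125), 22.650634765625)
-1 1846 world [ 0.341 -0.159 -0.001] pix [295. 180.] tool ((-193.6871337890625, 127.5948486328125), (2715.339599609375, 617.6408081054688), 75.2648696899414)
-1 98 world [ 0.344 -1.537 -0.929] pix [507. 115.] tool ((
[... 1445 characters left out ...]
56658935547), (87.19888305664062, 134.80087280273438), 16.323787689208984)
-1 88 world [ 0.531 -0.426  0.   ] pix [466.  26.] tool ((381.8526611328125, 579.9553833007812), (1307.751953125, 114.20162200927734), 66.77611541748047)
-1 118 world [ 0.768 -1.306 -0.675] pix [505.  29.] tool ((565.9829711914062, 1173.1224365234375), (88.88417053222656, 288.05615234375), 81.96501159667969)
-1 126 world [ 0.776 -1.305 -0.78 ] pix [491.  31.] tool ((573.6489868164062, 1174.589599609375), (92.2916488647461, 327.5834045410156), 83.29086303710938)
-1 67 world [ 0.531 -0.357  0.055] pix [439.   7.] tool ((217.76583862304688, 224.56832885742188), (6.267638683319092, 31.300081253051758), 27.955217361450195)
```

View pics/w2.png

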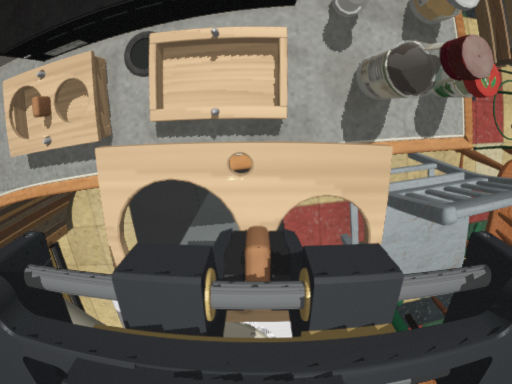

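```bash
cat >> h.py <<'E'
def wray(uv,z,p,R,tool=False):
    c,f=cam('wrist'); Hh=c['hand_eye']; uv=np.atleast_2d(uv).astype(float)-[c['cx'],c['cy']]
    r=np.linalg.norm(uv,axis=1)+1e-9; t=r/f
    D=np.c_[uv*(np.sin(t)/r)[:,None],np.cos(t)]@Hh[:3,:3].T; o=Hh[:3,3]
    if not tool: D=D@R.T; o=R@o+p
    return o+D*((z-o[2])/D[:,2])[:,None]
E
python3 - <<'E'
from h import *
z=np.load('pics/w2.npz'); im,d,p,R=z['im'],z['d'],z['p'],z['R']
H,S,V=cv2.split(cv2.cvtColor(im,cv2.COLOR_RGB2HSV))
m=((H>8)&(H<27)&(S>60)&(V>100)).astype(np.uint8)
P=wcloud(d,p,R)
# box: points on the wall top
b=m.astype(bool)&(abs(P[...,2]-.04)<.006); b[:, :140]=0; b[:,300:]=0; b[130:]=0
c=np.argwhere(b)[:,::-1]; w=wray(c,.04,p,R)[:,:2]*1000; print('box',cv2.minAreaRect(w.astype(np.float32)))
# inner rim? pins: greyish pixels above .045
for u0,v0 in((215,34),(215,111)):
    s=np.zeros_like(b); s[v0-8:v0+9,u0-8:u0+9]=((S<60)|((P[...,2]>.045)&(P[...,2]<.07)))[v0-8:v0+9,u0-8:u0+9]
    q=np.argwhere(s)[:,::-1]; print('pin',q.mean(0),len(q),q.min(0),q.max(0),wray(q.mean(0),.05,p,R).round(4))
# deck
T=(P-p)@R*1000
k=(abs(T[...,2]-25.3)<4)&(m>0)
c=np.argwhere(k)[:,::-1]; t=wray(c,.0253,p,R,True)*1000
print('deck front x',np.percentile(t[:,0],[99,99.9]),'y',t[:,1].min(),t[:,1].max(),len(c), np.median(T[k][:,2]))
h=np.zeros_like(k); h[148:176,222:260]=~k[148:176,222:260]
n,l,st,ce=cv2.connectedComponentsWithStats(h.astype(np.uint8)); i=1+st[1:,4].argmax(); print(st[i],ce[i])
ct=max(cv2.findContours((l==i).astype(np.uint8),0,1)[0],key=len)[:,0]
e=wray(ct,.0253,p,R,True)*1000; print('hole',cv2.minEnclosingCircle(e[:,:2].astype(np.float32)),e.min(0),e.max(0))
cv2.imwrite('pics/w2c.png',cv2.resize(im[20:180,140:400,::-1],None,fx=3,fy=3,interpolation=cv2.INTER_CUBIC))
E
```

```text
box ((460.44598388671875, -79.83470153808594), (157.06480407714844, 104.52899932861328), 83.54230499267578)
pin [214.36781609  30.13793103] 87 [207  26] [223  36] [[ 0.5064 -0.0848  0.05  ]]
pin [214.98461538 112.75384615] 65 [210 108] [223 119] [[ 0.4146 -0.075   0.05  ]]
deck front x [56.46061698 56.73058516] y -89.97388497580108 74.3688250713657 18992 25.423017820650713
[229 153  23  23 394] [240.01015228 164.13705584]
hole ((45.274131774902344, -7.45159387588501), 5.903229236602783) [ 39.53786041 -13.18220711  25.3       ] [50.97623647 -1.90854866 25.3       ]
```

View pics/w2c.png

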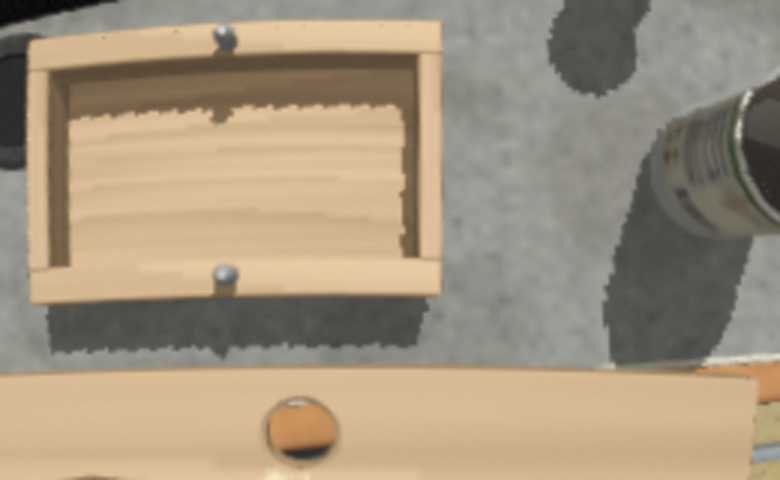

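>>> {"op": "send_rows", "data": {
  "plan": "14 -4.5 0 0 0;24 -8 0 0 0;27 -9 20 0 0;27 -9 24 0 0;16 -5 24 0 0;7.4 -2.3 24 0 0;0 0 20 0 0;0 0 14 0 0"
}}

```text
time_s: 7.53
tcp_pos: [0.4582, -0.0861, 0.1197]
orientation: [[0.994, -0.111, -0.002], [-0.111, -0.994, 0.001], [-0.002, -0.001, -1.0]]
contact_force: [0.1, -0.1, -1.7]
grip_width: 0.0118
grasp_force: 30.0
```

>>> {"op": "send_rows", "data": {
  "plan": "0 0 8 0 0;0 0 5 0 0;0 0 0 0 0;0 0 0 0 0;0 0 0 0 0;0 0 0 0 0;0 0 0 0 0;0 0 0 0 0"
}}

```text
time_s: 8.2
tcp_pos: [0.4584, -0.0874, 0.109]
orientation: [[0.994, -0.113, 0.001], [-0.113, -0.994, -0.0], [0.001, 0.0, -1.0]]
contact_force: [0.4, -0.4, -0.4]
grip_width: 0.0118
grasp_force: 30.0
```

```bash
python3 - <<'E'
from h import *
im,d,s=grab('wrist','w3'); go(.4583,-.0864,.108,-6.4,s)
p,R=s['tcp_pos'],s['orientation']; P=wcloud(d,p,R); T=(P-p)@R*1000
H,S,V=cv2.split(cv2.cvtColor(im,cv2.COLOR_RGB2HSV))
k=(abs(T[...,2]-25.3)<4)
h=np.zeros_like(k); h[140:185,215:270]=~k[140:185,215:270]
n,l,st,ce=cv2.connectedComponentsWithStats(h.astype(np.uint8)); i=1+st[1:,4].argmax(); print(st[i],ce[i])
cv2.imwrite('pics/w3c.png',np.hstack([cv2.resize(im[60:220,100:420,::-1],None,fx=2,fy=2),]))
x,y,w,hh,_=st[i]
crop=im[y-8:y+hh+8,x-8:x+w+8,::-1]; cv2.imwrite('pics/w3h.png',np.vstack([cv2.resize(im[70:200,100:420,::-1],(640,260)),cv2.resize(crop,(int(330*crop.shape[1]/crop.shape[0]),330),interpolation=cv2.INTER_CUBIC)] if 0 else [cv2.resize(im[70:200,100:420,::-1],(640,260)),cv2.copyMakeBorder(cv2.resize(crop,(320,320),interpolation=cv2.INTER_CUBIC),0,0,0,320,0)]))
E
```

```text
now [ 0.4584 -0.0874  0.109 ] ang -6.49 | yaw -0.09 shift mm [-0.2 -1.   1. ] t 8.2
[229 154  24  22 392] [240.02806122 164.29081633]
```

View pics/w3h.png

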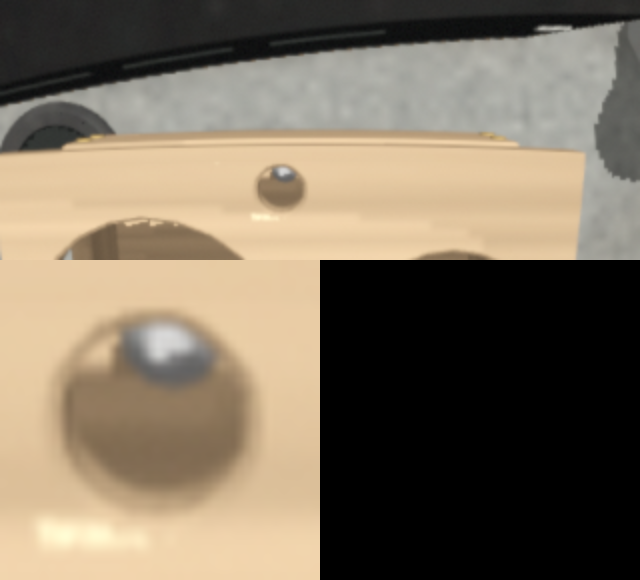

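```bash
python3 - <<'E'
from h import *
z=np.load('pics/w3.npz'); p,R=z['p'],z['R']
print('pin tool',wray([(241.5,156.2)],p[2]-.0565,p,R,True)*1000,'hole',wray([(240.5,164.5)],.0253,p,R,True)*1000)
E
```

```text
pin tool [[45.13383795 -8.1707033  52.53082742]] hole [[45.03391299 -7.2746335  25.3       ]]
```

>>> {"op": "send_rows", "data": {
  "plan": "0 -0.7 4 0 0;0 0 4 0 0;0 0 4 0 0;0 0 4 0 0;0 0 3 0 0;0 0 3 0 0;0 0 0 0 0;0 0 0 0 0"
}}

```text
time_s: 8.92
tcp_pos: [0.4584, -0.0866, 0.0865]
orientation: [[0.994, -0.113, -0.0], [-0.113, -0.994, 0.0], [-0.0, -0.0, -1.0]]
contact_force: [-0.6, -0.8, -1.6]
grip_width: 0.0117
grasp_force: 30.0
```

```bash
python3 - <<'E'
from h import *
im,d,s=grab('wrist','w4'); go(.4583,-.0864,.073,-6.4,s)
print(s['contact_force'],s['ft_torque'])
cv2.imwrite('pics/w4h.png',cv2.resize(im[130:200,190:310,::-1],None,fx=6,fy=6,interpolation=cv2.INTER_CUBIC))
E
```

```text
now [ 0.4584 -0.0866  0.0865] ang -6.48 | yaw -0.08 shift mm [-0.1 -0.2 13.5] t 8.9167
[-0.64509634 -0.84580341 -1.59448202] [-0.0056055  -0.02849606  0.00316726]
```

View pics/w4h.png

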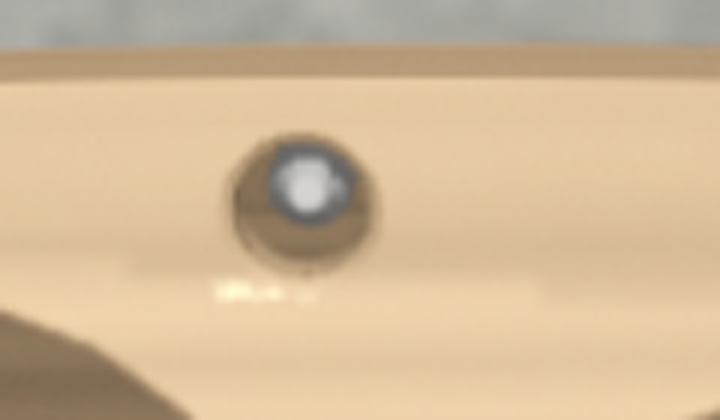

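>>> {"op": "send_rows", "data": {
  "plan": "0 0 3 0 0;0 0 3 0 0;0 0 3 0 0;0 0 2 0 0;0 0 2 0 0;0 0 1 0 0;0 0 0 0 0;0 0 0 0 0"
}}

```text
time_s: 9.63
tcp_pos: [0.4583, -0.0866, 0.0733]
orientation: [[0.994, -0.113, 0.0], [-0.113, -0.994, -0.0], [0.0, 0.0, -1.0]]
contact_force: [-2.9, 0.6, 9.6]
grip_width: 0.0119
grasp_force: 30.0
```

>>> {"op": "send_rows", "data": {
  "plan": "0 0 0 0 20;0 0 0 0 40;0 0 0 0 40;0 0 0 0 40;0 0 -10 0 40;0 0 -25 0 40;0 0 -35 0 40;0 0 -35 0 40"
}}

```text
time_s: 10.3
tcp_pos: [0.4579, -0.0865, 0.1785]
orientation: [[0.994, -0.113, -0.002], [-0.113, -0.994, 0.001], [-0.002, -0.001, -1.0]]
contact_force: [0.7, -0.6, 0.2]
grip_width: 0.0401
grasp_force: 0.0
```

```bash
cat > wells.py <<'E'
from h import *
import sys
im,d,s=grab('wrist',sys.argv[1]); p,R=s['tcp_pos'],s['orientation']; P=wcloud(d,p,R)
H,S,V=cv2.split(cv2.cvtColor(im,cv2.COLOR_RGB2HSV))
m=((H>8)&(H<27)&(S>60)&(V>100)&(abs(P[...,2]-.048)<.006)).astype(np.uint8)
n,l,st,ce=cv2.connectedComponentsWithStats(m)
for i in range(1,n):
    if st[i,4]>800:
        q=P[l==i]; A=np.c_[q[:,:2],np.ones(len(q))]; c=np.linalg.lstsq(A,q[:,2],rcond=None)[0]
        print('comp',st[i],'z',np.percentile(q[:,2],[2,50,98]).round(4),'slope',c[:2].round(4),cv2.minAreaRect((wray(np.argwhere(l==i)[:,::-1],.048,p,R)[:,:2]*1000).astype(np.float32)))
cs=cv2.findContours(m,cv2.RETR_CCOMP,1)
for c,h in zip(cs[0],cs[1][0]):
    if h[3]>=0 and cv2.contourArea(c)>150: w=wray(c[:,0],.048,p,R)[:,:2]*1000; print('hole',cv2.minEnclosingCircle(w.astype(np.float32)),(w.min(0)+w.max(0))/2,np.ptp(w,0))
E
python3 wells.py w5; python3 -c "
from h import *
go(.4446,-.2733,.26,0)"
```

```text
comp [  155   129   186   120 11914] z [0.0449 0.0479 0.0493] slope [ 0.0035 -0.0007] ((459.9484558105469, -78.95684051513672), (164.74343872070312, 112.18029022216797), 83.5627212524414)
comp [   0  151  111  105 5460] z [0.043  0.0478 0.0494] slope [ 0.003  -0.0005] ((465.98223876953125, 149.92654418945312), (168.50030517578125, 112.31320190429688), 87.49810028076172)
hole ((464.6709289550781, 103.93016815185547), 28.117755889892578) [464.80300966 103.12479084] [55.66047047 53.81270172]
hole ((453.0133972167969, -87.75740051269531), 17.5045223236084) [452.96812114 -87.41611604] [34.88568038 16.79723656]
hole ((455.5966491699219, -124.27855682373047), 28.08367919921875) [ 455.26599634 -123.85796163] [55.31673712 55.29046561]
hole ((504.2272033691406, -84.44253540039062), 6.6610870361328125) [504.16778544 -84.45073833] [13.19128547 12.97116746]
now [ 0.4603 -0.0874  0.1849] ang -6.46 | yaw -6.46 shift mm [-15.7 185.9 -75.1] t 10.35
```

View pics/w5.png

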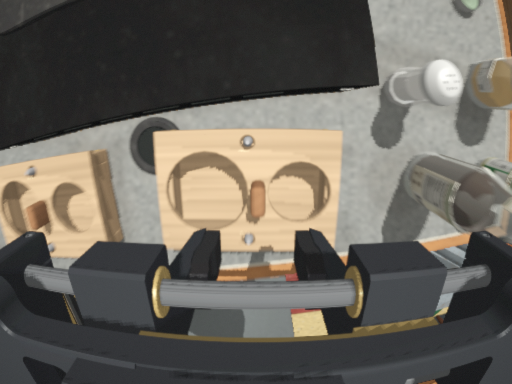

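>>> {"op": "send_rows", "data": {
  "plan": "0 0 -25 0 70;0 0 -35 0 70;0 0 -30 0 70;1 25 -10 0 70;1 35 0 0 70;1 35 0 0 70;1 35 0 0 70;1 30 0 0 70"
}}

```text
time_s: 11.02
tcp_pos: [0.4448, -0.2482, 0.2774]
orientation: [[0.994, -0.113, -0.0], [-0.113, -0.994, -0.0], [-0.0, 0.0, -1.0]]
contact_force: [0.2, -0.3, 0.4]
grip_width: 0.07
grasp_force: 0.0
```

>>> {"op": "send_rows", "data": {
  "plan": "1.6 20 0 0 70;0 7 0 0 70;0 0 0 0 70;0 0 0 0 70;0 0 0 0 70;0 0 0 0 70;0 0 0 0 70;0 0 0 0 70"
}}

```text
time_s: 11.68
tcp_pos: [0.444, -0.2725, 0.2778]
orientation: [[0.994, -0.112, 0.0], [-0.112, -0.994, -0.0], [0.0, 0.0, -1.0]]
contact_force: [1.0, -0.5, -0.6]
grip_width: 0.0703
grasp_force: 0.0
```

```bash
cat > tops.py <<'E'
from h import *
import sys
im,d,s=grab('wrist',sys.argv[1]); p,R=s['tcp_pos'],s['orientation']; P=wcloud(d,p,R)
for n,x,y,zt in(('sauce',.4446,-.2733,.201),('spice',.4395,-.3716,.106),('spread',.5518,-.3682,.09),('shaker',.545,-.2435,.094)):
    k=(abs(P[...,2]-zt)<.01)&(np.hypot(P[...,0]-x,P[...,1]-y)<.045)
    if k.sum()<20: continue
    c=max(cv2.findContours(k.astype(np.uint8),0,1)[0],key=cv2.contourArea)[:,0]
    w=wray(c,zt,p,R)[:,:2]*1000; print(n,k.sum(),cv2.minEnclosingCircle(w.astype(np.float32)),((w.min(0)+w.max(0))/2).round(1),np.ptp(w,0).round(1),c.min(0),c.max(0))
E
python3 tops.py w6; python3 -c "
from h import *
go(.4446,-.2733,.183,-6.45)"
```

```text
sauce 1608 ((445.9059143066406, -278.82196044921875), 17.2367000579834) [ 445.6 -278.6] [33.9 32.1] [241 187] [286 232]
spice 1319 ((440.7617492675781, -375.5377197265625), 23.938976287841797) [ 441.4 -375.5] [45.3 45.2] [333 153] [373 194]
spread 2150 ((551.251708984375, -371.8438415527344), 29.439821243286133) [ 551.3 -371.9] [57.1 58.4] [312  45] [364  97]
shaker 970 ((544.0654296875, -251.71905517578125), 18.652254104614258) [ 543.8 -251.4] [36.8 36.4] [207  70] [242 105]
now [ 0.4439 -0.2727  0.2778] ang -6.44 | yaw 0.01 shift mm [ 0.7  0.6 94.8] t 11.7333
```

View pics/w6.png

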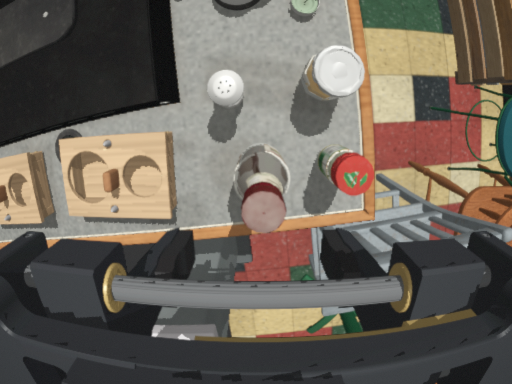

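```bash
python3 - <<'E'
from h import *
for n,uv,zt in(('shaker',(350.8,140.8),.094),('sauce',(381.8,152.2),.201),('spice',(399.5,147.8),.106),('spread',(380.2,122.5),.09)): print(n,(onplane('top',uv,zt)*1000).round(1))
E
```

```text
shaker [[ 540.4 -244.6   94. ]]
sauce [[ 441.5 -272.9  201. ]]
spice [[ 438.9 -371.2  106. ]]
spread [[ 549.4 -368.7   90. ]]
```

```bash
python3 - <<'E'
from h import *
grab('top','t1'); grab('side','s1')
a=np.load('pics/t1.npz')['im'][95:180,330:415,::-1]; b=np.load('pics/s1.npz')['im'][205:305,280:400,::-1]
cv2.imwrite('pics/ts1.png',np.hstack([cv2.resize(a,(380,380),interpolation=cv2.INTER_CUBIC),cv2.resize(b,(420,350),interpolation=cv2.INTER_CUBIC)[:, :] if 0 else cv2.copyMakeBorder(cv2.resize(b,(420,350),interpolation=cv2.INTER_CUBIC),0,30,0,0,0)]))
z=np.load('pics/w6.npz'); p,R=z['p'],z['R']
print(wray([(143,178)],.048,p,R)*1000)
E
```

```text
[[ 452.37535224 -127.22449421   48.        ]]
```

View pics/ts1.png

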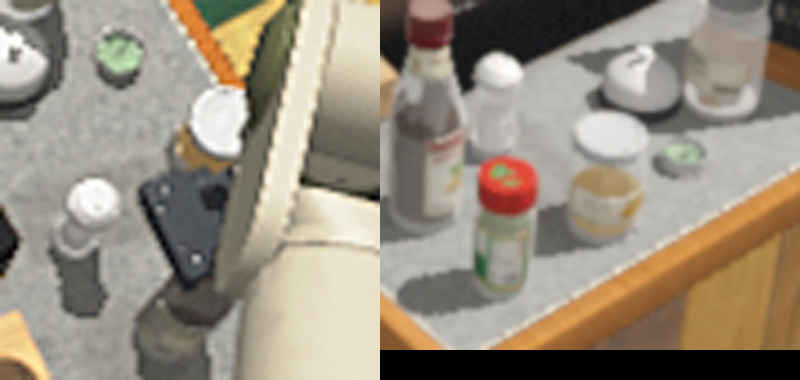

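```bash
python3 - <<'E'
from h import *
for n,uv,zt in(('shaker',(313.7,223),.094),('sauce',(294.9,206.4),.201),('spice',(316.6,253.6),.106),('spread',(346.3,242.7),.09)): print(n,(onplane('side',uv,zt)*1000).round(1))
print('shaker top t1',(onplane('top',(330+92/380*85-.5,95+203/380*85-.5),.094)*1000).round(1))
print('feet', (onplane('side',[(280+(430-380)/3.5,205+212/3.5)],.0)*1000).round(1))
E
```

```text
shaker [[ 541.7 -252.2   94. ]]
sauce [[ 447.4 -276.3  201. ]]
spice [[ 442.8 -372.5  106. ]]
spread [[ 553.3 -372.2   90. ]]
shaker top t1 [[ 544.3 -244.1   94. ]]
feet [[ 448.  -279.5    0. ]]
```

>>> {"op": "send_rows", "data": {
  "plan": "2.5 3 0 0 70;0 0 20 0 70;0 0 30 0 70;0 0 25 0 70;0 0 14 0 70;0 0 6 0 70;0 0 0 0 70;0 0 0 0 70"
}}

```text
time_s: 12.5
tcp_pos: [0.4463, -0.2768, 0.1833]
orientation: [[0.994, -0.113, 0.001], [-0.113, -0.994, -0.001], [0.001, 0.001, -1.0]]
contact_force: [-0.3, -0.9, 0.2]
grip_width: 0.0701
grasp_force: 0.0
```

>>> {"op": "send_rows", "data": {
  "plan": "0 0 0 0 0;0 0 0 0 0;0 0 0 0 0;0 0 0 0 0;0 0 0 0 0;0 0 0 0 0;0 0 0 0 0;0 0 0 0 0"
}}

```text
time_s: 13.17
tcp_pos: [0.4461, -0.2767, 0.1829]
orientation: [[0.994, -0.113, 0.0], [-0.113, -0.994, -0.001], [0.001, 0.001, -1.0]]
contact_force: [0.0, -1.7, 2.1]
grip_width: 0.0373
grasp_force: 29.8
```

>>> {"op": "send_rows", "data": {
  "plan": "0 0 -3 0 0;0 0 -8 0 0;0 0 -14 0 0;0 0 -20 0 0;0 0 -20 0 0;0 0 -18 0 0;0 0 -12 0 0;0 0 -8 0 0"
}}

```text
time_s: 13.83
tcp_pos: [0.446, -0.2763, 0.2871]
orientation: [[0.994, -0.113, 0.001], [-0.113, -0.994, -0.001], [0.001, 0.0, -1.0]]
contact_force: [0.6, 0.1, -6.1]
grip_width: 0.0372
grasp_force: 29.3
```

>>> {"op": "send_rows", "data": {
  "plan": "-0.2 -6 0 0 0;-0.4 -12 0 0 0;-0.6 -17 0 0 0;-0.8 -20 0 0 0;-0.8 -22 0 0 0;-0.8 -22 0 0 0;-0.8 -22 0 0 0;-0.8 -22 0 0 0"
}}

```text
time_s: 14.5
tcp_pos: [0.4563, -0.1314, 0.2845]
orientation: [[0.994, -0.113, -0.002], [-0.113, -0.994, 0.002], [-0.002, -0.001, -1.0]]
contact_force: [0.5, -0.4, -5.0]
grip_width: 0.0376
grasp_force: 29.3
```

>>> {"op": "send_rows", "data": {
  "plan": "-0.8 -22 0 0 0;-0.8 -20 0 0 0;-0.6 -17 0 0 0;-0.6 -14 0 0 0;-0.4 -10 0 0 0;-0.3 -6 0 0 0;-0.3 -4 0 0 0;0 0 0 0 0"
}}

```text
time_s: 15.17
tcp_pos: [0.4635, -0.0404, 0.2854]
orientation: [[0.994, -0.112, -0.001], [-0.112, -0.994, 0.0], [-0.001, -0.0, -1.0]]
contact_force: [-0.2, -0.3, -4.3]
grip_width: 0.0376
grasp_force: 29.3
```

```bash
python3 - <<'E'
from h import *
im,d,s=grab('wrist','w7'); go(.4642,-.0409,.195,-6.45,s); grab('side','s7'); print(s['contact_force'],s['ft_torque'])
p,R=s['tcp_pos'],s['orientation']; T=(wcloud(d,p,R)-p)@R*1000
k=(abs(T[...,0])<45)&(abs(T[...,1])<45)&(T[...,2]>60)&(T[...,2]<175)
for a in range(60,180,15):
    q=T[k&(abs(T[...,2]-a)<8)]
    if len(q)>10: print(a,len(q),'x',np.percentile(q[:,0],[2,98]).round(1),'y',np.percentile(q[:,1],[2,98]).round(1))
b=np.load('pics/s7.npz')['im'][120:300,190:380,::-1]
cv2.imwrite('pics/ws7.png',np.hstack([im[:360,:360,::-1],cv2.resize(b,(380,360))]))
E
```

```text
now [ 0.4635 -0.0404  0.2854] ang -6.45 | yaw 0.0 shift mm [ 0.8  0.4 90.4] t 15.1667
[-0.15462226 -0.26178424 -4.3333395 ] [ 0.0081673  -0.05159548 -0.01933899]
60 589 x [-5.3 24. ] y [-24.2  26.3]
75 894 x [-5.3 27.1] y [-26.8  28.9]
90 270 x [10.7 27.8] y [-25.2  27.1]
105 222 x [12.5 27.3] y [-23.7  26.3]
120 188 x [12.6 27.3] y [-23.8  26.3]
135 159 x [12.6 27.2] y [-23.7  26.2]
150 139 x [12.2 27.2] y [-24.3  26.3]
165 124 x [13.  27.2] y [-23.3  24.2]
```

View pics/ws7.png

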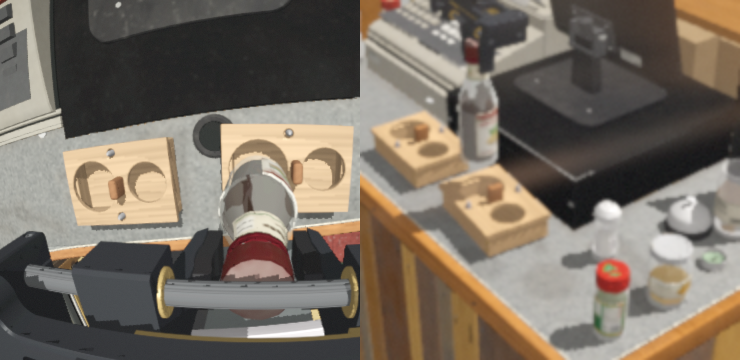

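>>> {"op": "send_rows", "data": {
  "plan": "2.5 0.4 3 0 0;0 0 8 0 0;0 0 12 0 0;0 0 12 0 0;0 0 12 0 0;0 0 12 0 0;0 0 11 0 0;0 0 8 0 0"
}}

```text
time_s: 15.93
tcp_pos: [0.4657, -0.0419, 0.2061]
orientation: [[0.994, -0.114, -0.002], [-0.114, -0.994, 0.001], [-0.002, -0.0, -1.0]]
contact_force: [-0.0, 0.0, -5.2]
grip_width: 0.0378
grasp_force: 29.3
```

>>> {"op": "send_rows", "data": {
  "plan": "0 0 5 0 0;0 0 3 0 0;0 0 2 0 0;0 0 2 0 0;0 0 1 0 0;0 0 0 0 0;0 0 0 0 0;0 0 0 0 0"
}}

```text
time_s: 16.6
tcp_pos: [0.4662, -0.0417, 0.195]
orientation: [[0.994, -0.113, 0.001], [-0.113, -0.994, -0.0], [0.001, 0.0, -1.0]]
contact_force: [-0.1, -0.4, -0.4]
grip_width: 0.0372
grasp_force: 29.6
```

>>> {"op": "send_rows", "data": {
  "plan": "0 0 1 0 0;0 0 0 0 0;0 0 0 0 60;0 0 0 0 80;0 0 0 0 80;0 0 0 0 80;0 0 -15 0 80;0 0 -30 0 80"
}}

```text
time_s: 17.27
tcp_pos: [0.465, -0.0413, 0.2367]
orientation: [[0.994, -0.113, -0.006], [-0.113, -0.994, 0.002], [-0.007, -0.002, -1.0]]
contact_force: [0.6, -0.1, 0.2]
grip_width: 0.075
grasp_force: 0.0
```

>>> {"op": "send_rows", "data": {
  "plan": "0 0 -30 0 80;12.5 24.5 0 0 80;12.5 24.5 0 0 80;12.5 24.5 0 0 80;12.5 24.5 0 0 80;12.5 24.5 0 0 80;12.5 24.5 0 0 80;12.5 24.5 0 0 80"
}}

```text
time_s: 17.93
tcp_pos: [0.534, -0.2233, 0.2684]
orientation: [[0.994, -0.113, -0.0], [-0.113, -0.994, 0.0], [-0.0, -0.0, -1.0]]
contact_force: [0.1, 0.3, 0.2]
grip_width: 0.0802
grasp_force: 0.0
```

>>> {"op": "send_rows", "data": {
  "plan": "12.5 24.5 0 0 80;0 0 0 7 80;0 0 0 7 80;0 0 0 7 80;0 0 0 7 80;0 0 0 7 80;0 0 0 7 80;0 0 0 7 80"
}}

```text
time_s: 18.6
tcp_pos: [0.5433, -0.2477, 0.2684]
orientation: [[0.562, -0.827, -0.0], [-0.827, -0.562, 0.0], [-0.0, 0.0, -1.0]]
contact_force: [0.3, -0.0, -0.6]
grip_width: 0.0803
grasp_force: 0.0
```

>>> {"op": "send_rows", "data": {
  "plan": "0 0 20 7 80;0 0 20 7 80;0 0 20 7 80;0 0 15 5.5 80;0 0 5 0 80;0 0 0 0 80;0 0 0 0 80;0 0 0 0 80"
}}

```text
time_s: 19.27
tcp_pos: [0.5437, -0.2479, 0.1898]
orientation: [[0.141, -0.99, 0.002], [-0.99, -0.141, -0.001], [0.001, -0.001, -1.0]]
contact_force: [0.2, -0.0, -0.3]
grip_width: 0.0801
grasp_force: 0.0
```

```bash
python3 tops.py w8; python3 -c "
from h import *
go(.5435,-.248,.073,-82); print(robot.get_state()['joint_pos'])
b=np.load('pics/w8.npz')['im'][:,:,::-1]; grab('side','s8'); a=np.load('pics/s8.npz')['im'][120:300,190:380,::-1]
cv2.imwrite('pics/ws8.png',np.hstack([b[:360,60:440],cv2.resize(a,(380,360))]))"
```

```text
spice 2319 ((442.4508056640625, -375.64959716796875), 24.77290916442871) [ 442.  -375.7] [48.2 45.7] [387  40] [441  95]
spread 4296 ((551.9055786132812, -372.2396240234375), 29.027727127075195) [ 552.  -372.5] [57.  57.6] [233   9] [309  80]
shaker 1601 ((545.2650756835938, -253.98277282714844), 18.310888290405273) [ 545.3 -253.8] [36.6 35.9] [234 176] [281 220]
now [ 0.5437 -0.2479  0.1898] ang -81.89 | yaw 0.11 shift mm [1.000e-01 2.000e-01 1.168e+02] t 19.3167
[-6.25732528e-01  5.18974501e-01  1.27661340e+00 -2.96526026e-06
  1.34392283e+00  2.37438800e+00]
```

View pics/ws8.png

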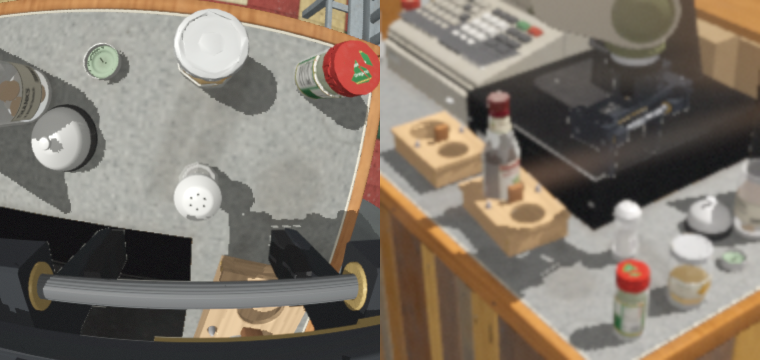

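>>> {"op": "send_rows", "data": {
  "plan": "3.7 -0.3 10 0 80;0 0 25 0 80;0 0 30 0 80;0 0 25 0 80;0 0 16 0 70;0 0 8 0 60;0 0 2.8 0 56;0 0 0 0 56"
}}

```text
time_s: 20.03
tcp_pos: [0.5442, -0.2515, 0.0717]
orientation: [[0.14, -0.99, -0.0], [-0.99, -0.14, 0.0], [-0.0, 0.0, -1.0]]
contact_force: [-0.7, -0.0, -0.1]
grip_width: 0.0563
grasp_force: 0.0
```

>>> {"op": "send_rows", "data": {
  "plan": "0 0 0 0 0;0 0 0 0 0;0 0 0 0 0;0 0 0 0 0;0 0 0 0 0;0 0 0 0 0;0 0 0 0 0;0 0 0 0 0"
}}

```text
time_s: 20.7
tcp_pos: [0.5444, -0.2516, 0.0727]
orientation: [[0.139, -0.99, 0.001], [-0.99, -0.139, -0.001], [0.001, -0.001, -1.0]]
contact_force: [-0.7, -0.1, 6.6]
grip_width: 0.0361
grasp_force: 29.8
```

>>> {"op": "send_rows", "data": {
  "plan": "0 0 -3 0 0;0 0 -10 0 0;0 0 -20 0 0;0 0 -25 0 0;0 0 -25 0 0;0 0 -20 0 0;0 0 -12 0 0;0 0 -5 0 0"
}}

```text
time_s: 21.37
tcp_pos: [0.5445, -0.2515, 0.1945]
orientation: [[0.14, -0.99, 0.003], [-0.99, -0.14, -0.002], [0.002, -0.003, -1.0]]
contact_force: [-0.5, 0.6, -1.3]
grip_width: 0.0363
grasp_force: 29.6
```

```bash
python3 - <<'E'
from h import *
im,d,s=grab('wrist','w9'); go(.4548,-.1233,.085,-82,s); print(s['contact_force'],s['ft_torque'])
p,R=s['tcp_pos'],s['orientation']; T=(wcloud(d,p,R)-p)@R*1000
k=(abs(T[...,0])<35)&(abs(T[...,1])<35)
for a in range(-20,100,10):
    q=T[k&(abs(T[...,2]-a)<5)]
    if len(q)>10: print(a,len(q),'x',np.percentile(q[:,0],[2,98]).round(1),'y',np.percentile(q[:,1],[2,98]).round(1))
E
```

```text
now [ 0.5445 -0.2515  0.1945] ang -81.98 | yaw 0.02 shift mm [-139.4   71.   109.5] t 21.3667
[-0.54773467  0.58513021 -1.25224769] [ 1.41722244e-01 -2.14254826e-02 -1.18717841e-04]
-20 2704 x [-11.9  14.2] y [-32.4  31.2]
-10 2432 x [ 0.9 18.6] y [-32.4  30.9]
0 1018 x [ 4.6 18.6] y [-32.6  31.1]
10 810 x [ 5.  16.5] y [-31.7  29.9]
20 612 x [ 3.3 15.6] y [-29.5  28. ]
30 512 x [ 3.8 16.1] y [-16.6  15.2]
40 480 x [ 0.2 17.3] y [-17.9  16.9]
50 391 x [-3.7 17.9] y [-19.2  18.6]
60 98 x [ 6.  17.6] y [-12.2  18.4]
70 50 x [ 6.8 16.4] y [-11.7  16.7]
```

>>> {"op": "send_rows", "data": {
  "plan": "-6 3 0 0 0;-12 6 0 0 0;-17 9 0 0 0;-20 10 0 0 0;-20 10 0 0 0;-20 10 0 0 0;-18 9 0 0 0;-13 7 0 0 0"
}}

```text
time_s: 22.08
tcp_pos: [0.4614, -0.1334, 0.1907]
orientation: [[0.14, -0.99, -0.003], [-0.99, -0.14, 0.002], [-0.002, 0.002, -1.0]]
contact_force: [0.6, 0.1, -0.2]
grip_width: 0.0363
grasp_force: 29.6
```

>>> {"op": "send_rows", "data": {
  "plan": "-8 5 0 0 0;-4 2 0 0 0;0 0 10 0 0;0 0 18 0 0;0 0 20 0 0;0 0 10 0 0;0 0 0 0 0;0 0 0 0 0"
}}

```text
time_s: 22.75
tcp_pos: [0.4546, -0.1248, 0.1335]
orientation: [[0.139, -0.99, -0.001], [-0.99, -0.139, 0.001], [-0.001, 0.001, -1.0]]
contact_force: [-0.3, 0.2, -0.7]
grip_width: 0.0363
grasp_force: 29.6
```

```bash
python3 - <<'E'
from h import *
im,d,s=grab('wrist','w10'); go(.4548,-.1233,.085,-82,s); print(s['contact_force'])
a=grab('side','s10')[0][150:300,200:380,::-1]; b=grab('top','t10')[0][150:260,260:380,::-1]
cv2.imwrite('pics/p10.png',np.hstack([im[:330,100:420,::-1],np.vstack([cv2.resize(a,(396,330))])]))
E
```

```text
now [ 0.4546 -0.1248  0.1335] ang -82.0 | yaw -0.0 shift mm [-1.5 -0.4 48.5] t 22.75
[-0.25749772  0.19634137 -0.65257334]
```

View pics/p10.png

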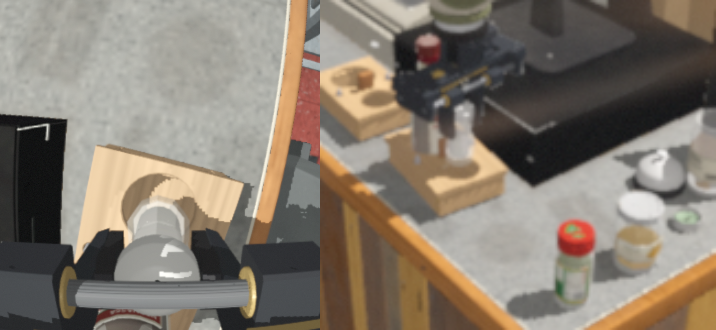

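I miscounted the pictures: p10 was the 15th, one over the limit of 14. I won't view any more and will rely on numbers. p10 showed the shaker upright above the small well, with its foot near crop pixel (160,215) and the well at (157,202).

>>> {"op": "send_rows", "data": {
  "plan": "0 0 8 0 0;0 0 12 0 0;0 0 12 0 0;0 0 8 0 0;0 0 4 0 0;0 0 2 0 0;0 0 1 0 0;0 0 0 0 0"
}}

```text
time_s: 23.57
tcp_pos: [0.4547, -0.1246, 0.087]
orientation: [[0.139, -0.99, 0.0], [-0.99, -0.139, -0.0], [0.0, -0.0, -1.0]]
contact_force: [0.2, 0.3, -1.4]
grip_width: 0.0363
grasp_force: 29.6
```

>>> {"op": "send_rows", "data": {
  "plan": "0 0 1 0 0;0 0 1 0 0;0 0 0 0 0;0 0 0 0 0;0 0 0 0 0;0 0 0 0 0;0 0 0 0 0;0 0 0 0 0"
}}

```text
time_s: 24.23
tcp_pos: [0.4546, -0.1245, 0.0849]
orientation: [[0.139, -0.99, 0.0], [-0.99, -0.139, -0.0], [0.0, -0.0, -1.0]]
contact_force: [0.3, 0.3, -0.7]
grip_width: 0.0363
grasp_force: 29.6
```

>>> {"op": "send_rows", "data": {
  "plan": "0 0 1 0 0;0 0 0.5 0 0;0 0 0.5 0 0;0 0 0 0 0;0 0 0 0 0;0 0 0 0 0;0 0 0 0 0;0 0 0 0 0"
}}

```text
time_s: 24.9
tcp_pos: [0.4547, -0.1247, 0.0846]
orientation: [[0.14, -0.99, 0.001], [-0.99, -0.14, -0.001], [0.001, -0.001, -1.0]]
contact_force: [-5.3, 1.5, 21.9]
grip_width: 0.0361
grasp_force: 30.2
```

>>> {"op": "send_rows", "data": {
  "plan": "0 0 -1.5 0 0;0 0 0 0 45;0 0 0 0 54;0 0 0 0 54;0 0 0 0 54;0 0 -15 0 54;0 0 -30 0 54;0 0 -35 0 80"
}}

```text
time_s: 25.57
tcp_pos: [0.4538, -0.1242, 0.164]
orientation: [[0.139, -0.99, -0.004], [-0.99, -0.139, 0.002], [-0.003, 0.003, -1.0]]
contact_force: [1.7, -0.4, 0.1]
grip_width: 0.0588
grasp_force: 0.0
```

>>> {"op": "send_rows", "data": {
  "plan": "0 0 -25 0 80;32 -7.7 0 0 80;32 -7.7 0 0 80;32 -7.7 0 0 80;32 -7.7 0 0 80;32 -7.7 0 0 80;32 -7.7 0 0 80;32 -7.7 0 0 80"
}}

```text
time_s: 26.23
tcp_pos: [0.5395, -0.3403, 0.1889]
orientation: [[0.139, -0.99, -0.0], [-0.99, -0.139, 0.001], [-0.001, 0.0, -1.0]]
contact_force: [-0.1, 0.8, 0.5]
grip_width: 0.0795
grasp_force: 0.0
```

>>> {"op": "send_rows", "data": {
  "plan": "34 -7.8 0 0 80;0 0 0 -7.04 80;0 0 0 -7.04 80;0 0 0 -7.04 80;0 0 0 -7.04 80;0 0 0 -7.04 80;0 0 0 -7.04 80;0 0 0 -7.04 80"
}}

```text
time_s: 26.9
tcp_pos: [0.5516, -0.3714, 0.1888]
orientation: [[0.845, -0.535, -0.001], [-0.535, -0.845, 0.001], [-0.001, -0.0, -1.0]]
contact_force: [-0.2, -0.0, 0.3]
grip_width: 0.0804
grasp_force: 0.0
```

>>> {"op": "send_rows", "data": {
  "plan": "0 0 0 -7.04 80;0 0 0 -7.04 80;0 0 0 -7.04 80;0 0 0 -7.04 80;0 0 0 -7.04 80;0 0 0 -7.04 80;0 0 0 -7.04 80;0 0 0 -7.04 80"
}}

```text
time_s: 27.57
tcp_pos: [0.5516, -0.3714, 0.1889]
orientation: [[0.914, 0.406, -0.001], [0.406, -0.914, 0.001], [-0.0, -0.001, -1.0]]
contact_force: [-0.2, -0.3, -0.6]
grip_width: 0.0801
grasp_force: 0.0
```

>>> {"op": "send_rows", "data": {
  "plan": "0 0 0 -7.04 80;0 0 0 -7.04 80;0 0 0 -7.04 80;0 0 0 -7.04 80;0 0 0 -7.04 80;0 0 0 -7.04 80;0 0 0 -7.04 80;0 0 0 -7.04 80"
}}

```text
time_s: 28.23
tcp_pos: [0.5516, -0.3714, 0.1888]
orientation: [[0.169, 0.986, -0.001], [0.986, -0.169, 0.001], [0.0, -0.001, -1.0]]
contact_force: [0.7, -0.3, 0.3]
grip_width: 0.0801
grasp_force: 0.0
```

```bash
python3 tops.py w11; python3 - <<'E'
from h import *
go(.5515,-.3712,.073,87); print(robot.get_state()['joint_pos'].round(2))
# check lunch from the top camera: heights of shaker and sauce tops
im,d,_=grab('top','t11'); P=cloud('top',d)
for n,x,y in(('shaker',.455,-.124),('sauce',.466,-.042)):
    k=(np.hypot(P[...,0]-x,P[...,1]-y)<.04)&(P[...,2]>.06); q=P[k]
    t=q[q[:,2]>np.percentile(q[:,2],98)-.012] if len(q) else q; print(n,len(q),t.mean(0).round(4) if len(q) else '',q[:,2].max().round(4) if len(q) else '')
E
```

```text
spice 1904 ((443.052490234375, -375.2002258300781), 24.932540893554688) [ 442.2 -375.5] [48.2 45.4] [100 206] [150 258]
spread 3935 ((552.3282470703125, -371.88104248046875), 29.066234588623047) [ 552.4 -371.9] [56.4 58.1] [221 166] [292 235]
now [ 0.5516 -0.3714  0.1889] ang 80.71 | yaw -6.29 shift mm [ 2.000e-01 -1.000e-01  1.159e+02] t 28.2833
[-0.77  0.64  1.06 -0.    1.45 -0.61]
shaker 12 [ 0.4575 -0.0878  0.077 ] 0.0843
sauce 644 [ 0.4375 -0.0382  0.6136] 0.6203
```

>>> {"op": "send_rows", "data": {
  "plan": "0 0.5 10 0 86;0 0 25 0 86;0 0 30 0 86;0 0 25 0 86;0 0 16 0 86;0 0 8 0 86;0 0 2 0 86;0 0 0 0 86"
}}

```text
time_s: 29.0
tcp_pos: [0.5522, -0.3716, 0.0732]
orientation: [[0.176, 0.984, -0.0], [0.984, -0.176, 0.0], [0.0, -0.0, -1.0]]
contact_force: [-0.0, 0.1, -0.1]
grip_width: 0.0858
grasp_force: 0.0
```

>>> {"op": "send_rows", "data": {
  "plan": "0 0 0 0 0;0 0 0 0 0;0 0 0 0 0;0 0 0 0 0;0 0 0 0 0;0 0 0 0 0;0 0 0 0 0;0 0 0 0 0"
}}

```text
time_s: 29.67
tcp_pos: [0.5521, -0.3716, 0.0741]
orientation: [[0.175, 0.985, 0.0], [0.985, -0.175, -0.001], [-0.0, 0.0, -1.0]]
contact_force: [-2.2, 1.0, 6.0]
grip_width: 0.0588
grasp_force: 30.0
```

>>> {"op": "send_rows", "data": {
  "plan": "0 0 -3 0 0;0 0 -10 0 0;0 0 -20 0 0;0 0 -30 0 0;0 0 -30 0 0;0 0 -30 0 0;0 0 -30 0 0;0 0 -20 0 0"
}}

```text
time_s: 30.33
tcp_pos: [0.5523, -0.3715, 0.2501]
orientation: [[0.175, 0.985, 0.003], [0.985, -0.175, -0.002], [-0.002, 0.003, -1.0]]
contact_force: [-0.2, -0.6, -2.1]
grip_width: 0.0589
grasp_force: 30.0
```

```bash
cat > held.py <<'E'
from h import *
import sys
im,d,s=grab('wrist',sys.argv[1]); print(s['contact_force'])
p,R=s['tcp_pos'],s['orientation']; T=(wcloud(d,p,R)-p)@R*1000
k=(abs(T[...,0])<40)&(abs(T[...,1])<14)
for a in range(20,100,10):
    q=T[k&(abs(T[...,2]-a)<5)]
    if len(q)>10: print(a,len(q),'x98',np.percentile(q[:,0],[98]).round(1))
E
python3 held.py w12; python3 -c "
from h import *
go(.4646,.1904,.26,80.7)"
```

```text
[-0.16013926 -0.56742282 -2.14268141]
20 255 x98 [28.3]
30 301 x98 [28.6]
40 199 x98 [28.7]
50 128 x98 [28.6]
60 170 x98 [28.1]
70 88 x98 [28.2]
now [ 0.553  -0.3721  0.2536] ang 79.94 | yaw -0.76 shift mm [ 540.8 -178.1   -6.4] t 30.3833
```

>>> {"op": "send_rows", "data": {
  "plan": "0 0 -15 0 0;0 0 -25 0 0;6 -2 -22 0 0;14 -4.6 -8 0 0;22 -7.2 0 0 0;30 -9.9 0 0 0;34 -11.2 0 0 0;34 -11.2 0 0 0"
}}

```text
time_s: 31.05
tcp_pos: [0.5302, -0.2233, 0.3148]
orientation: [[0.175, 0.985, -0.002], [0.985, -0.175, 0.002], [0.001, -0.002, -1.0]]
contact_force: [1.3, 0.4, -2.3]
grip_width: 0.0587
grasp_force: 30.0
```

>>> {"op": "send_rows", "data": {
  "plan": "34 -11.2 0 0 0;34 -11.2 0 0 0;34 -11.2 0 0 0;34 -11.2 0 0 0;34 -11.2 0 0 0;34 -11.2 0 0 0;34 -11.2 0 0 0;34 -11.2 0 0 0"
}}

```text
time_s: 31.72
tcp_pos: [0.4889, 0.0602, 0.3153]
orientation: [[0.175, 0.985, -0.001], [0.985, -0.175, 0.0], [0.0, -0.002, -1.0]]
contact_force: [1.3, 0.2, -2.8]
grip_width: 0.0587
grasp_force: 30.0
```

>>> {"op": "send_rows", "data": {
  "plan": "34 -11.2 0 0 0;34 -11.2 0 0 0;28 -9 0 0 0;20 -6.6 0 0 0;12 -4 0 0 0;6 -2 0 0 0;0 0 0 0 0;0 0 0 0 0"
}}

```text
time_s: 32.38
tcp_pos: [0.4702, 0.1973, 0.3158]
orientation: [[0.174, 0.985, -0.001], [0.985, -0.174, -0.0], [-0.001, -0.001, -1.0]]
contact_force: [0.9, 0.2, -2.1]
grip_width: 0.0589
grasp_force: 30.0
```

```bash
python3 wells.py w13; python3 - <<'E'
from h import *
go(.4646,.1904,.09,80)
E
```

```text
comp [ 210  132   91   78 2306] z [0.0459 0.0479 0.0497] slope [-0.0007 -0.0046] ((466.64739990234375, 180.07305908203125), (109.83180236816406, 112.00508880615234), 87.4044418334961)
now [0.4705 0.1969 0.316 ] ang 79.91 | yaw -0.09 shift mm [ -7.4  -4.6 226. ] t 32.4333
```

>>> {"op": "send_rows", "data": {
  "plan": "-6.7 -3.5 8 0 0;0 0 20 0 0;0 0 30 0 0;0 0 35 0 0;0 0 35 0 0;0 0 35 0 0;0 0 28 0 0;0 0 16 0 0"
}}

```text
time_s: 33.1
tcp_pos: [0.465, 0.1902, 0.1064]
orientation: [[0.176, 0.984, -0.004], [0.984, -0.176, -0.001], [-0.001, -0.004, -1.0]]
contact_force: [-0.2, -0.0, -3.0]
grip_width: 0.059
grasp_force: 30.0
```

>>> {"op": "send_rows", "data": {
  "plan": "0 0 8 0 0;0 0 6 0 0;0 0 4 0 0;0 0 2 0 0;0 0 1 0 0;0 0 1 0 0;0 0 0 0 0;0 0 0 0 0"
}}

```text
time_s: 33.77
tcp_pos: [0.4662, 0.1916, 0.0877]
orientation: [[0.175, 0.985, 0.001], [0.985, -0.175, 0.0], [0.0, 0.001, -1.0]]
contact_force: [0.4, 0.1, -3.6]
grip_width: 0.0585
grasp_force: 30.0
```

>>> {"op": "send_rows", "data": {
  "plan": "0 0 1 0 0;0 0 0.5 0 0;0 0 0.5 0 0;0 0 0 0 0;0 0 0 0 0;0 0 0 0 0;0 0 0 0 0;0 0 0 0 0"
}}

```text
time_s: 34.43
tcp_pos: [0.4662, 0.1916, 0.086]
orientation: [[0.175, 0.985, 0.001], [0.985, -0.175, 0.0], [0.0, 0.001, -1.0]]
contact_force: [-1.6, -0.1, 5.2]
grip_width: 0.0587
grasp_force: 30.0
```

>>> {"op": "send_rows", "data": {
  "plan": "0 0 0 0 60;0 0 0 0 76;0 0 0 0 76;0 0 0 0 76;0 0 -15 0 76;0 0 -30 0 76;0 0 -38 0 76;0 0 -38 0 76"
}}

```text
time_s: 35.1
tcp_pos: [0.4656, 0.1914, 0.2074]
orientation: [[0.175, 0.985, -0.002], [0.985, -0.175, -0.0], [-0.001, -0.002, -1.0]]
contact_force: [0.9, -0.2, 0.1]
grip_width: 0.076
grasp_force: 0.0
```

>>> {"op": "send_rows", "data": {
  "plan": "0 0 -38 0 76;-10 1.3 -30 0 76;-25 3.3 -10 0 76;-36 4.8 0 0 76;-36 4.8 0 0 76;-36 4.8 0 0 76;-36 4.8 0 0 76;-36 4.8 0 0 76"
}}

```text
time_s: 35.77
tcp_pos: [0.4561, -0.0268, 0.2844]
orientation: [[0.175, 0.985, 0.0], [0.985, -0.175, -0.0], [-0.0, 0.0, -1.0]]
contact_force: [0.8, 1.5, 0.9]
grip_width: 0.0762
grasp_force: 0.0
```

>>> {"op": "send_rows", "data": {
  "plan": "-36 4.8 0 0 76;-36 4.8 0 0 76;-36 4.8 0 0 76;-36 4.8 0 0 76;-36 4.8 0 0 76;-36 4.8 0 0 76;-36 4.8 0 0 76;-36 4.8 0 0 76"
}}

```text
time_s: 36.43
tcp_pos: [0.4436, -0.3173, 0.2842]
orientation: [[0.175, 0.985, -0.0], [0.985, -0.175, 0.0], [0.0, -0.0, -1.0]]
contact_force: [0.2, 0.0, -0.4]
grip_width: 0.076
grasp_force: 0.0
```

>>> {"op": "send_rows", "data": {
  "plan": "-36 4.8 20 0 76;-22 2.5 30 0 76;0 0 30 0 76;0 0 20 0 76;0 0 0 0 76;0 0 0 0 76;0 0 0 0 76;0 0 0 0 76"
}}

```text
time_s: 37.1
tcp_pos: [0.4417, -0.3741, 0.1862]
orientation: [[0.174, 0.985, 0.002], [0.985, -0.174, -0.003], [-0.002, 0.002, -1.0]]
contact_force: [0.3, -0.2, -0.6]
grip_width: 0.076
grasp_force: 0.0
```

```bash
python3 tops.py w14; python3 - <<'E'
from h import *
go(.4415,-.3735,.085,80)
E
```

```text
spice 2753 ((439.7373962402344, -375.87530517578125), 22.998071670532227) [ 440.1 -375.8] [44.  45.8] [224 181] [283 240]
now [ 0.4416 -0.374   0.186 ] ang 79.96 | yaw -0.04 shift mm [  0.5  -0.2 101. ] t 37.15
```

>>> {"op": "send_rows", "data": {
  "plan": "-0.8 -1.2 10 0 76;0 0 25 0 76;0 0 25 0 76;0 0 25 0 76;0 0 14 0 76;0 0 7 0 76;0 0 2 0 76;0 0 0 0 76"
}}

```text
time_s: 37.82
tcp_pos: [0.4399, -0.3746, 0.0766]
orientation: [[0.175, 0.985, 0.0], [0.985, -0.175, -0.0], [-0.0, 0.0, -1.0]]
contact_force: [0.3, 0.8, -0.1]
grip_width: 0.076
grasp_force: 0.0
```

>>> {"op": "send_rows", "data": {
  "plan": "0 0 0 0 0;0 0 0 0 0;0 0 0 0 0;0 0 0 0 0;0 0 0 0 0;0 0 0 0 0;0 0 0 0 0;0 0 0 0 0"
}}

```text
time_s: 38.48
tcp_pos: [0.4399, -0.3745, 0.0766]
orientation: [[0.175, 0.985, 0.0], [0.985, -0.175, -0.0], [-0.0, 0.0, -1.0]]
contact_force: [-0.8, 0.4, 3.6]
grip_width: 0.0436
grasp_force: 29.9
```

>>> {"op": "send_rows", "data": {
  "plan": "0 0 -3 0 0;0 0 -10 0 0;0 0 -20 0 0;0 0 -30 0 0;0 0 -35 0 0;0 0 -35 0 0;0 0 -30 0 0;0 0 -20 0 0"
}}

```text
time_s: 39.15
tcp_pos: [0.4399, -0.3745, 0.2635]
orientation: [[0.175, 0.985, 0.003], [0.985, -0.175, -0.003], [-0.003, 0.003, -1.0]]
contact_force: [-0.6, -0.0, -1.2]
grip_width: 0.0442
grasp_force: 29.9
```

```bash
python3 held.py w15; python3 - <<'E'
from h import *
go(.4621,.1079,.3,80)
E
```

```text
[-0.60563296 -0.01297206 -1.18936833]
20 329 x98 [20.5]
30 279 x98 [20.5]
40 228 x98 [20.1]
50 187 x98 [19.9]
60 128 x98 [20.]
70 112 x98 [19.2]
now [ 0.4405 -0.3751  0.2664] ang 79.94 | yaw -0.06 shift mm [479.4 -62.6 -33.6] t 39.2
```

>>> {"op": "send_rows", "data": {
  "plan": "0 0 -15 0 0;0 0 -22 0 0;6 -0.8 -13 0 0;14 -1.8 0 0 0;22 -2.9 0 0 0;30 -3.9 0 0 0;34 -4.4 0 0 0;34 -4.4 0 0 0"
}}

```text
time_s: 39.87
tcp_pos: [0.4456, -0.2311, 0.3079]
orientation: [[0.175, 0.985, -0.002], [0.985, -0.175, 0.002], [0.001, -0.002, -1.0]]
contact_force: [0.8, 0.1, -1.5]
grip_width: 0.0438
grasp_force: 29.9
```

>>> {"op": "send_rows", "data": {
  "plan": "34 -4.4 0 0 0;34 -4.4 0 0 0;34 -4.4 0 0 0;34 -4.4 0 0 0;34 -4.4 0 0 0;34 -4.4 0 0 0;34 -4.4 0 0 0;30 -4 0 0 0"
}}

```text
time_s: 40.53
tcp_pos: [0.4575, 0.0392, 0.3082]
orientation: [[0.174, 0.985, -0.002], [0.985, -0.174, 0.001], [0.0, -0.002, -1.0]]
contact_force: [0.7, -0.2, -1.6]
grip_width: 0.044
grasp_force: 29.9
```

>>> {"op": "send_rows", "data": {
  "plan": "30 -4 0 0 0;20 -2.6 0 0 0;14 -1.8 0 0 0;8 -1 0 0 0;0 0 0 0 0;0 0 0 0 0;0 0 0 0 0;0 0 0 0 0"
}}

```text
time_s: 41.2
tcp_pos: [0.4622, 0.1083, 0.3092]
orientation: [[0.176, 0.984, -0.0], [0.984, -0.176, -0.0], [-0.0, -0.0, -1.0]]
contact_force: [0.9, -0.2, -1.5]
grip_width: 0.0438
grasp_force: 29.9
```

```bash
python3 - <<'E'
from h import *
go(.4621,.1085,.0886,80)
im,d,s=grab('wrist','w16'); p,R=s['tcp_pos'],s['orientation']; P=wcloud(d,p,R)
k=(abs(P[...,2]-.102)<.012)&(np.hypot(P[...,0]-.466,P[...,1]-.191)<.05)
c=max(cv2.findContours(k.astype(np.uint8),0,1)[0],key=cv2.contourArea)[:,0]
w=wray(c,.102,p,R)[:,:2]*1000; print('spread lid',k.sum(),cv2.minEnclosingCircle(w.astype(np.float32)),P[k][:,2].mean())
H,S,V=cv2.split(cv2.cvtColor(im,cv2.COLOR_RGB2HSV))
m=((H>8)&(H<27)&(S>60)&(V>100)&(abs(P[...,2]-.048)<.005)&(abs(P[...,0]-.464)<.08)&(abs(P[...,1]-.15)<.12))
q=np.argwhere(m)[:,::-1]; print(m.sum(),cv2.minAreaRect((wray(q,.048,p,R)[:,:2]*1000).astype(np.float32)))
E
```

```text
now [0.4622 0.1083 0.3092] ang 79.87 | yaw -0.13 shift mm [ 1.000e-01 -1.000e-01  2.206e+02] t 41.2
spread lid 2066 ((466.9756164550781, 189.27923583984375), 28.699493408203125) 0.10169896061231296
6176 ((465.7029113769531, 152.14468383789062), (163.74032592773438, 112.17739868164062), 87.45489501953125)
```

>>> {"op": "send_rows", "data": {
  "plan": "0.3 0 8 0 0;0 0 20 0 0;0 0 30 0 0;0 0 35 0 0;0 0 35 0 0;0 0 35 0 0;0 0 28 0 0;0 0 14 0 0"
}}

```text
time_s: 41.92
tcp_pos: [0.4607, 0.109, 0.1009]
orientation: [[0.175, 0.984, -0.005], [0.984, -0.175, 0.0], [-0.001, -0.005, -1.0]]
contact_force: [-0.6, 0.1, -0.8]
grip_width: 0.0434
grasp_force: 29.9
```

>>> {"op": "send_rows", "data": {
  "plan": "0 0 6 0 0;0 0 4 0 0;0 0 2 0 0;0 0 1 0 0;0 0 1 0 0;0 0 0 0 0;0 0 0 0 0;0 0 0 0 0"
}}

```text
time_s: 42.58
tcp_pos: [0.4624, 0.1094, 0.0907]
orientation: [[0.175, 0.985, 0.001], [0.985, -0.175, -0.0], [0.0, 0.001, -1.0]]
contact_force: [0.3, 0.2, -1.5]
grip_width: 0.0438
grasp_force: 29.9
```

>>> {"op": "send_rows", "data": {
  "plan": "0 0 0.7 0 0;0 0 0.7 0 0;0 0 0.3 0 0;0 0 0 0 0;0 0 0 0 0;0 0 0 0 0;0 0 0 0 0;0 0 0 0 0"
}}

```text
time_s: 43.25
tcp_pos: [0.4623, 0.1094, 0.0887]
orientation: [[0.175, 0.985, 0.0], [0.985, -0.175, -0.0], [-0.0, 0.0, -1.0]]
contact_force: [1.0, 0.0, -0.1]
grip_width: 0.0437
grasp_force: 29.9
```

Just touching. I'll press a little more, release and lift.

>>> {"op": "send_rows", "data": {
  "plan": "0 0 0.6 0 0;0 0 0 0 0;0 0 0 0 50;0 0 0 0 66;0 0 0 0 66;0 0 0 0 66;0 0 -15 0 66;0 0 -30 0 66"
}}

```text
time_s: 43.92
tcp_pos: [0.461, 0.1093, 0.1312]
orientation: [[0.175, 0.985, -0.006], [0.985, -0.175, 0.0], [-0.001, -0.006, -1.0]]
contact_force: [-0.1, -0.7, 0.1]
grip_width: 0.0659
grasp_force: 0.0
```

>>> {"op": "send_rows", "data": {
  "plan": "0 0 -38 0 66;0 0 -38 0 66;0 0 -38 0 66;0 0 -38 0 66;-20 0 0 0 66;-35 0 0 0 66;-35 0 0 0 66;-25 0 0 0 66"
}}

```text
time_s: 44.58
tcp_pos: [0.4416, -0.0056, 0.2851]
orientation: [[0.175, 0.985, 0.0], [0.985, -0.175, -0.0], [-0.0, 0.0, -1.0]]
contact_force: [0.7, 0.8, -0.2]
grip_width: 0.066
grasp_force: 0.0
```

```bash
python3 - <<'E'
from h import *
im,d,s=grab('wrist','w17'); p,R=s['tcp_pos'],s['orientation']; P=wcloud(d,p,R); go(.46,0,.3,80,s)
sm,sd,_=grab('side','s17'); Q=cloud('side',sd)
tm,td,_=grab('top','t17'); U=cloud('top',td)
for n,x,y,zt in(('spice',.462,.108,.118),('spread',.466,.191,.102),('shaker',.455,-.124,.106),('sauce',.465,-.042,.213)):
    for cn,C in(('w',P),('s',Q),('t',U)):
        k=(np.hypot(C[...,0]-x,C[...,1]-y)<.04)&(C[...,2]>.06)&(C[...,2]<.23); q=C[k]
        if len(q)>20:
            h=np.percentile(q[:,2],99); t=q[q[:,2]>h-.01]; print(n,cn,len(q),'top',h.round(4),'mid',((t.max(0)+t.min(0))/2)[:2].round(4))
print('bell/card',[ (n,U[(np.hypot(U[...,0]-x,U[...,1]-y)<.05)&(U[...,2]<.08)][:,2].max().round(3)) for n,x,y in(('bell',.7,-.268),('card',.453,.562))])
z=np.load('pics/t0.npz')['im'].astype(int)
for n,b in(('bell',(95,120,318,345)),('card',(262,296,135,170))): print(n,np.abs(z-tm.astype(int))[b[0]:b[1],b[2]:b[3]].mean().round(2))
E
```

```text
now [ 0.4416 -0.0056  0.2851] ang 79.93 | yaw -0.07 shift mm [  8.7  17.2 -14.9] t 44.5833
spice w 1905 top 0.1203 mid [0.4623 0.1066]
spice s 263 top 0.1202 mid [0.4618 0.1039]
spice t 202 top 0.1235 mid [0.4631 0.1093]
spread w 1289 top 0.1037 mid [0.4662 0.1743]
spread s 221 top 0.104 mid [0.467  0.1892]
spread t 270 top 0.108 mid [0.4673 0.1921]
shaker w 329 top 0.1063 mid [ 0.4538 -0.1262]
shaker s 193 top 0.1066 mid [ 0.4546 -0.1278]
sauce w 4233 top 0.2145 mid [ 0.463  -0.0418]
sauce s 692 top 0.213 mid [ 0.4618 -0.0435]
bell/card [('bell', np.float64(0.08)), ('card', np.float64(0.06))]
bell 6.37
card 7.81
```

```bash
python3 -c "
from bench import robot
print(robot.finish_job())"
```

```text
the job is handed in; nothing more can be done
None
```

The job is handed in at about 45 s: the lunch deck lies flat on both pins, then the sauce bottle and shaker went into it, and the spread and spice jars into the breakfast caddy. Camera heights and positions show all four standing on the caddy floors and let go. I never worked near the bell or price card, but I viewed 15 pictures, one over the limit of 14.

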